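# Mark the balance points of a mobile's arms

### The arm

A 6-joint arm with a two-finger parallel gripper is mounted at the origin on a cart in front of the work surface, level with it; the furniture and walls round the work are solid. World frame = base frame: x ahead of the robot, y to its left, z up, the work surface at z = 0. Lengths are in m, angles in rad, forces in N, time in s.
With the tool pointing down it reaches from about 0.35 to 1 m from the base axis. Payload 7.1 kg.
Tool frame: the origin (TCP) lies at the centre of the arm's flange, where the gripper is bolted on; the fingertips stand 173 mm ahead of it and the grasp point (between the pads) lies 155 mm ahead of it; y points along the fingers, z is the direction in which the jaws open and shut, and the axes are right-handed (so a half turn about y gives the same grasp; the last joint's range is limited). The gripper opens to 85 mm and grips with 20 to 120 N. Pads are 22 mm wide; open, the fingers measure 114 mm over their backs; the gripper's body (76 mm by 85 mm) begins 54 mm behind the grasp point. The pads swing forward as they close: fully open they stand 13 mm farther back than shut.
Start: joints at [-1.267, 0.423, 1.63, -0, 1.089, -0.019], TCP at [0.198, -0.593, 0.405] pointing down, gripper open.
Joint ranges: [-3, 3], [-0.9, 2.11], [0.09, 2.58], [-1.31, 4.45], [0.11, 2.69], [-2.54, 2.54]. Speed limits (rad/s): [2.39, 2.39, 3.01, 3.14, 3.14, 3.14].

### API

Orientations are given as [roll, pitch, yaw] about the fixed x, y, z axes, in that order (R = Rz(yaw) Ry(pitch) Rx(roll)).
In Python, from rig import telemetry, grab_frame, workorder gives the robot as it stands.
- The arm moves only by the tool drive_tool, never from a script. Its argument "series" is a list of rows, each a list of 7 numbers: the closure, from 0 (fully open) to 1 (shut), then the shift along the tool's x, y, z in mm, then the turn, a rotation vector about the tool's x, y, z in degrees. In form: [[jaw, dx, dy, dz, wx, wy, wz], ...]. A call has 1 to 8 rows; each row shifts and turns the commanded pose from where the row before left it, along the tool's axes as they then stand; what a row does not reach is not made up. A row lasts 1/12 s, in which the tool goes at most 41.7 mm and 7.16 degrees, less where a joint would pass 70% of its speed; a pose out of reach is approached as far as the arm can. A call is refused whole if a number of a shift passes 41.7 or a number of a turn 7.16, either way. A call with a gripper value outside its range is refused whole. The fingers move at their own pace and stop on an object; "grip_force" is the grip in N (left out, the last holds). Time passes only in rows, so rows that do not move let the fingers close. It gives the time, the measured TCP pose, the force and the opening at its end, in the units of the state.
- telemetry.get_obs(): the state, without advancing time (a new reading comes with each control period).
- grab_frame(name): name is "side" or "top"; returns a dict with "frame" (400x640x3 uint8, blue, green, red), "range_z" (400x640 float32, m along the optical axis (not along the pixel's ray), 0 where there is no reading), "mtx" (3x3 intrinsics, pixels), "extrinsics" (4x4, takes a point from camera to world coordinates). Camera axes: x right, y up, looking along -z (the intrinsics and any distortion apply to the point x, -y, -z); pixel columns grow to the right and rows downward; lengths in m; the calibration is good to about 2 mm. A picture is of the moment at which its call begins.
- workorder.sign_off(): hands the job in, once; it reports no verdict.
The state is a dict: "clock": time; "qpos": joint angles; "joint_velocities": joint speeds; "tau": joint torques, N m; "tool_pos": TCP position; "ee_rot": TCP orientation; "ft_force": force on the tool from outside, world axes, zero at the start; "wrist_torque": the same for the moment, N m; "grip_width": finger opening in m.
Only numpy, scipy, OpenCV 4.12 (cv2) and the standard library are available. Lean on these libraries where they do the work, as an engineer would, in place of code of your own. Each camera call takes 0.05 s, during which the arm holds its last target. There are 200 camera calls.

### The job

These brass bars are arms for a hanging mobile, and each must be marked where it balances. First slide the steel bench block, without lifting it, out of the landing space until it lies wholly on the mat; then push every bar lengthwise out over the bed's far steel edge just until it tips over by itself with nothing touching it, its front end coming to rest on the bench. Set one copper saddle marker astride each tipped bar at its balance point, leave the bars tipped on the edge with their saddles on and the block on the mat, and leave everything else alone.

Things in the scene. Friction and masses are not known exactly. Their poses are not given: they have to be found in the camera images.
- bed: fixed hardwood sliding bed, 120 (x) x 240 (y) x 16 mm high, with a bright steel straight-edge along its far (+x) side; origin at the centre of its underside, x points away from the robot across the far edge, z up. At the start two or three bars lie level on it, about 78 mm apart, roughly square to that edge, overhanging it under 25 mm
- bed_edge (a point): middle of the top of the bed's far edge, the fulcrum edge, 16 mm above the bench; the edge runs along this frame's y, and x points outward from the bed
- mat: square blue and grey mat, 110 x 110 mm, flush with the bench top (fixed; nothing to climb), origin at its centre, x and y along its sides
- bench: the wooden goldsmith bench, fixed; its top is z = 0
- bench_block_mid (a point): ground steel bench block, 67 x 67 x 16 mm, 0.44 kg, lying flat beyond the bed's far edge where the bars will come down; the point is its centre, 8 mm above its underside, x and y along its sides
- bar_a_mid (a point): closed brass box-section arm with dark end caps, 150 long (x) x 16 wide x 12 high mm, about 0.25 kg; absent (None) in some starts. The point is mid-length, half-way up; z up. A slug sealed inside puts its unseen balance point off the middle, up to 30 mm to either side, different each time. A push on its end face can hold that end down by friction, so it tips truly only when nothing touches it
- bar_b_mid (a point): closed brass box-section arm with dark end caps, 150 long (x) x 16 wide x 12 high mm, about 0.25 kg; absent (None) in some starts. The point is mid-length, half-way up; z up. A slug sealed inside puts its unseen balance point off the middle, up to 30 mm to either side, different each time. A push on its end face can hold that end down by friction, so it tips truly only when nothing touches it
- bar_c_mid (a point): closed brass box-section arm with dark end caps, 150 long (x) x 16 wide x 12 high mm, about 0.25 kg; absent (None) in some starts. The point is mid-length, half-way up; z up. A slug sealed inside puts its unseen balance point off the middle, up to 30 mm to either side, different each time. A push on its end face can hold that end down by friction, so it tips truly only when nothing touches it
- saddle_1_mid (a point): copper saddle marker 28 (x) x 50 (y) x 42 mm high, 0.05 kg, standing on its feet; any fits any bar, spares remain. White grip tab on top (26 along x, 12 thick across y, from 16 to 42 mm up; its black line marks the point). Below, a 21 mm wide, 10 mm high channel along x sits astride a bar. The point is its middle, 21 mm above its feet; seated, it is 16 mm above a bar's middle
- saddle_2_mid (a point): copper saddle marker 28 (x) x 50 (y) x 42 mm high, 0.05 kg, standing on its feet; any fits any bar, spares remain. White grip tab on top (26 along x, 12 thick across y, from 16 to 42 mm up; its black line marks the point). Below, a 21 mm wide, 10 mm high channel along x sits astride a bar. The point is its middle, 21 mm above its feet; seated, it is 16 mm above a bar's middle
- saddle_3_mid (a point): copper saddle marker 28 (x) x 50 (y) x 42 mm high, 0.05 kg, standing on its feet; any fits any bar, spares remain. White grip tab on top (26 along x, 12 thick across y, from 16 to 42 mm up; its black line marks the point). Below, a 21 mm wide, 10 mm high channel along x sits astride a bar. The point is its middle, 21 mm above its feet; seated, it is 16 mm above a bar's middle
- saddle_4_mid (a point): copper saddle marker 28 (x) x 50 (y) x 42 mm high, 0.05 kg, standing on its feet; any fits any bar, spares remain. White grip tab on top (26 along x, 12 thick across y, from 16 to 42 mm up; its black line marks the point). Below, a 21 mm wide, 10 mm high channel along x sits astride a bar. The point is its middle, 21 mm above its feet; seated, it is 16 mm above a bar's middle
- flux_jar: brown glass jar with a clear top, 47 x 47 x 35 mm, loose bystander, to be left alone; origin at the centre of its underside
- felt_block: dapping block in a dark felt wrap, 74 x 73 x 44 mm, loose bystander, to be left alone; origin at the centre of its underside
- flat_pliers: flat pliers with red handles, 134 x 64 x 10 mm, loose bystander, to be left alone; origin at the centre of its underside
- jar_lid: light blue jar lid, 49 x 49 x 9 mm, loose bystander, to be left alone; origin at the centre of its underside

How it is judged:
By the outcome, as a careful person would: the job done as asked, in the order asked, and still so for the second after the job is handed in, with the robot touching nothing.
Of bar_a, bar_b, bar_c only 2 to 3 are there at a start; the rules pass over those that are not, and their reading is None.
At some moment in a run one of bench_block may be knocked a few centimetres aside while the robot is not near it.
Once in a run the grip may slacken for a moment while it holds something.
It also fails if it takes over 210 s, if anything falls off the work surface, if the arm or the gripper's body presses on something with over 40 N, if the wrist force passes 120 N, or if a joint passes its speed limit or range.

## Working session

There is one attempt and no reset: what is moved stays moved. The work goes in short steps, Python scripts to look and compute and a tool call to move; the robot and the scene stay as the last step left them, time stands still between calls to the robot, and variables do not carry over. Pictures are saved under pics/ and viewed, about 12 in all and at most 16, crops included, and the job is handed in when it is done.

Besides the shell and the picture viewer there is one more tool, called after "Request:" by a JSON object that holds its "name" and its "arguments". drive_tool: Moves the arm, as the interface text tells. Its arguments: {"type":"object","properties":{"series":{"type":"array"},"grip_force":{"type":"number"}},"required":["series"]}

```bash
ls; mkdir -p pics
cat > h.py <<'E'
import numpy as np, cv2
from rig import telemetry, grab_frame, workorder
from scipy.spatial.transform import Rotation as R
def pts(f):
    z=f["range_z"]; K=f["mtx"]; v,u=np.mgrid[0:z.shape[0],0:z.shape[1]]
    P=np.stack([(u-K[0,2])/K[0,0]*z,-(v-K[1,2])/K[1,1]*z,-z],-1)
    E=f["extrinsics"]; return P@E[:3,:3].T+E[:3,3]
def ray(f,u,v,h):
    K=f["mtx"];E=f["extrinsics"]
    d=E[:3,:3]@np.array([(u-K[0,2])/K[0,0],-(v-K[1,2])/K[1,1],-1.]);o=E[:3,3]
    return o+d*(h-o[2])/d[2]
E
python3 - <<'E'
from h import *
for n in("top","side"):
    f=grab_frame(n); cv2.imwrite(f"pics/{n}0.png",f["frame"]); np.savez(f"{n}0.npz",**f)
    print(n,f["mtx"],f["extrinsics"].round(3), [k for k in f])
o=telemetry.get_obs();print(o)
print(R.from_euler('xyz',o["ee_rot"]).as_matrix().round(3) if np.size(o["ee_rot"])==3 else o["ee_rot"])
E
```

```text
pics
top [[404.08896097   0.         314.27366082]
 [  0.         404.08896097 200.86526027]
 [  0.           0.           1.        ]] [[-2.500e-02  9.980e-01 -5.200e-02  4.680e-01]
 [-1.000e+00 -2.500e-02  1.000e-03 -1.200e-02]
 [-1.000e-03  5.200e-02  9.990e-01  1.166e+00]
 [ 0.000e+00  0.000e+00  0.000e+00  1.000e+00]] ['frame', 'range_z', 'mtx', 'extrinsics']
side [[389.88869747   0.         314.575004  ]
 [  0.         389.88869747 193.42154387]
 [  0.           0.           1.        ]] [[-0.932  0.251 -0.262  0.174]
 [-0.363 -0.629  0.688  0.929]
 [ 0.008  0.736  0.677  0.545]
 [ 0.     0.     0.     1.   ]] ['frame', 'range_z', 'mtx', 'extrinsics']
{'clock': 0.1, 'qpos': array([-1.26701256e+00,  4.23773877e-01,  1.63058964e+00, -9.18688441e-08,
        1.08857275e+00, -1.89988875e-02]), 'joint_velocities': array([-6.43343271e-05, -9.16422102e-04, -1.46064525e-03,  9.82007947e-04,
       -9.62697333e-04, -4.55397402e-04]), 'tau': array([-1.50788004e-03, -5.58423543e+01, -2.82445300e+01, -6.40242206e-05,
        2.99377331e-03,  7.82649412e-07]), 'tool_pos': array([ 0.19820745, -0.59248535,  0.40402676]), 'ee_rot': array([-1.57213970e+00,  2.54442747e-05, -2.81880997e+00]), 'ft_force': array([0.69562689, 0.37781344, 0.35287725]), 'wrist_torque': array([0.00512769, 0.03658884, 0.02400996]), 'grip_width': 0.08542293913435164}
[[-0.948 -0.     0.317]
 [-0.317  0.001 -0.948]
 [-0.    -1.    -0.001]]
```

View pics/top0.png

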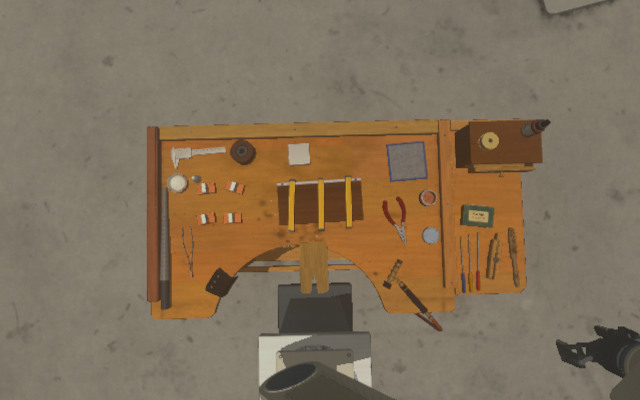

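View pics/side0.png

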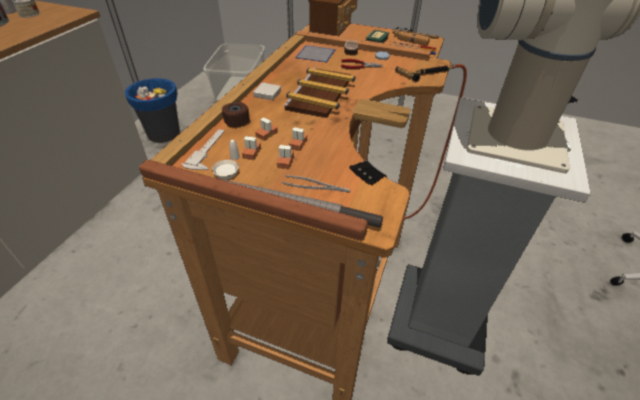

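The top view shows the bed with three bars at columns 292, 321 and 349, and the block at (299,154). The mat is at (407,161). The four saddles are at (207,188), (236,187), (207,218) and (234,218). The side view agrees.

```bash
cat >> h.py <<'E'
def rect(P,m,lab,amin=40):
    n,l,s,c=cv2.connectedComponentsWithStats(m.astype(np.uint8),connectivity=8)
    for i in range(1,n):
        if s[i,4]<amin: continue
        p=P[l==i]; 
        (cx,cy),(w,h),a=cv2.minAreaRect((p[:,:2]*1000).astype(np.float32))
        print(lab,s[i,4],"px",c[i].round(0),"c",round(cx,1),round(cy,1),"size",round(w,1),round(h,1),"ang",round(a,1),"z",np.percentile(p[:,2]*1000,[5,50,95]).round(1))
E
python3 - <<'E'
from h import *
f=dict(np.load("top0.npz")); P=pts(f); hsv=cv2.cvtColor(f["frame"],cv2.COLOR_BGR2HSV); H,S,V=cv2.split(hsv)
for u,v in[(299,154),(407,161),(292,205),(321,205),(349,205),(306,205),(335,182),(207,188),(210,188),(203,188),(236,187),(270,160)]:
    print((u,v),hsv[v,u],(P[v,u]*1000).round(1))
box=np.zeros_like(H,bool); box[135:245,165:442]=1
rect(P,box&(H>20)&(H<32)&(S>140)&(V>140),"bar")
rect(P,box&(S<60)&(V>160),"white",8)
rect(P,box&(H>100)&(H<140)&(S>40),"mat")
rect(P,box&(P[...,2]>.010),"high",20)
E
```

```text
(299, 154) [ 18  48 176] [663.5  27.4  16.4]
(407, 161) [ 14  37 118] [ 638.2 -285.7   -2. ]
(292, 205) [ 20 204 196] [517.3  50.2  25.8]
(321, 205) [ 20 205 194] [515.1 -31.6  29. ]
(349, 205) [ 20 203 190] [ 513.1 -110.4   29.7]
(306, 205) [ 12 165  96] [516.7  10.8  16.7]
(335, 182) [ 11  75 115] [580.5 -73.6  15.6]
(207, 188) [15 90 88] [571.4 289.4  27. ]
(210, 188) [ 11 175 187] [572.1 283.2  18. ]
(203, 188) [ 31  33 200] [570.6 297.2  39.7]
(236, 187) [ 12 133 113] [572.8 208.7  20.2]
(270, 160) [ 16 183 152] [ 6.509e+02  1.126e+02 -2.000e-01]
white 389 px [299. 154.] c 579.9 23.3 size 228.0 57.8 ang 3.3 z [12.  15.7 19.6]
white 187 px [180. 154.] c 663.9 369.1 size 53.3 55.1 ang 0.9 z [1.  4.8 9. ]
white 120 px [208. 151.] c 597.9 149.6 size 410.7 60.4 ang 59.6 z [-1.3  2.8  6.3]
white 171 px [177. 183.] c 590.7 380.2 size 41.3 41.0 ang 15.4 z [0.6 4.2 8.2]
white 35 px [333. 180.] c 586.0 -69.5 size 4.4 54.8 ang 2.6 z [13.5 16.1 18.2]
white 39 px [307. 182.] c 582.8 7.8 size 4.9 60.3 ang 2.4 z [13.2 15.9 19. ]
white 28 px [203. 187.] c 573.0 296.6 size 22.9 7.9 ang 6.4 z [38
[... 1097 characters left out ...]
 size 351.3 41.7 ang 74.6 z [12.6 17.1 41.9]
high 158 px [166. 222.] c 494.2 410.5 size 156.9 8.7 ang 1.5 z [10.2 14.2 21.2]
high 176 px [428. 197.] c 491.1 -187.3 size 45.7 350.5 ang 15.0 z [10.5 23.9 37.9]
high 41 px [402. 205.] c 501.0 -140.9 size 49.6 261.3 ang 3.7 z [  10.2   11.3 1166.3]
high 20 px [388. 215.] c 482.0 -221.3 size 32.9 8.0 ang 24.9 z [10.3 11.3 13.9]
high 178 px [206. 218.] c 487.0 297.0 size 28.1 50.3 ang 10.7 z [12.  16.8 43.2]
high 170 px [232. 217.] c 485.3 116.7 size 258.5 28.5 ang 88.6 z [12.3 16.3 43.9]
high 51 px [435. 233.] c 454.6 -191.1 size 356.8 38.1 ang 79.7 z [10.  11.2 14.4]
high 40 px [427. 237.] c 415.5 -332.6 size 39.6 17.1 ang 40.9 z [10.2 11.2 14.2]
```

Run:
```python
import cv2
a=cv2.imread("pics/top0.png")[135:245,165:445]
cv2.imwrite("pics/c1.png",cv2.resize(a,None,fx=2.85,fy=2.85,interpolation=cv2.INTER_CUBIC))
```

```text
(no output)
```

View pics/c1.png

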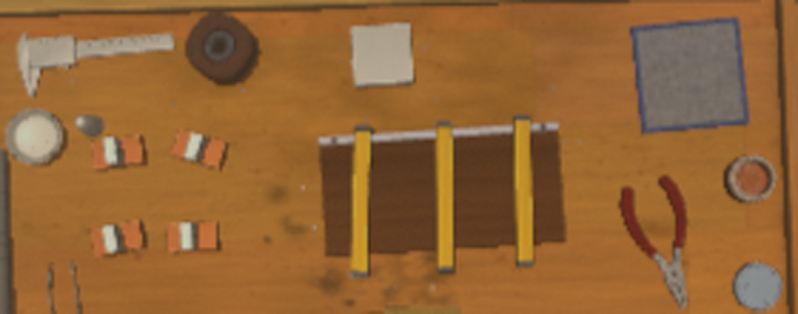

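```bash
cat >> h.py <<'E'
def rect2(P,m,lab,amin=8):
    rect(P,m&(P[...,2]<.2)&(P[...,2]>-.05)&np.isfinite(P[...,2]),lab,amin)
def go(x,y,z,jaw=None):
    """remaining tool-frame shift (mm) and turn about tool y (deg); jaw = world direction (deg) of tool z"""
    o=telemetry.get_obs(); M=R.from_euler('xyz',o["ee_rot"]).as_matrix()
    t=0.
    d=np.array([x,y,z])-o["tool_pos"]*1000
    if jaw is not None:
        c=np.degrees(np.arctan2(M[1,2],M[0,2])); t=(c-jaw+90)%180-90
    M2=M@R.from_rotvec([0,np.radians(t),0]).as_matrix()
    print("clock",round(o["clock"],2),"pos",(o["tool_pos"]*1000).round(1),"turn wy",round(t,1),"shift now",(M.T@d).round(1),"after turn",(M2.T@d).round(1),"tooly",M[:,1].round(3),"F",o["ft_force"].round(2),"w",round(o["grip_width"]*1000,1))
E
python3 - <<'E'
from h import *
f=dict(np.load("top0.npz")); P=pts(f); P[f["range_z"]<=0]=np.nan; hsv=cv2.cvtColor(f["frame"],cv2.COLOR_BGR2HSV); H,S,V=cv2.split(hsv)
box=np.zeros_like(H,bool); box[135:245,195:442]=1
rect2(P,box&(H>15)&(H<30)&(S>170)&(V>150)&(P[...,2]>.015),"bar",40)
rect2(P,box&(S<75)&(V>140)&(P[...,2]>.006),"white")
b=box.copy(); b[:,:375]=0; b[190:]=0; b[:,435:]=0
rect2(P,b&((S<100)|(H>100)),"mat",300)
m=(P[:,:,2]>.01)&(np.arange(640)>270)&(np.arange(640)<340); rows=[(v,(np.nanmedian(P[v,280:360,0])*1000).round(0),(np.nanmedian(P[v,280:360,2])*1000).round(0)) for v in range(124,146,2)]; print(rows)
go(663,23,300,-90)
E
```

```text
bar 247 px [348. 202.] c 523.4 -109.4 size 14.7 133.0 ang 88.5 z [24.7 28.3 31.3]
bar 255 px [291. 205.] c 517.5 52.8 size 14.8 135.7 ang 87.1 z [24.5 27.8 31.3]
bar 252 px [321. 203.] c 519.7 -30.4 size 14.2 132.9 ang 88.6 z [24.8 28.1 31.7]
white 413 px [299. 153.] c 665.6 28.3 size 58.6 58.5 ang 2.1 z [12.  15.7 19.4]
white 44 px [334. 180.] c 585.3 -70.8 size 5.8 57.7 ang 2.6 z [13.8 16.2 18.7]
white 9 px [358. 178.] c 588.8 -139.7 size 11.2 3.2 ang 87.5 z [12.9 16.8 20. ]
white 48 px [306. 182.] c 582.3 9.3 size 63.1 6.1 ang 89.9 z [13.1 15.9 19.1]
white 33 px [203. 187.] c 573.2 296.0 size 9.1 23.1 ang 89.0 z [37.9 40.4 43.6]
white 36 px [232. 186.] c 573.9 214.9 size 12.7 26.8 ang 61.7 z [35.  41.5 44.9]
white 10 px [278. 184.] c 578.6 87.8 size 8.7 6.1 ang 89.2 z [13.5 16.4 20.3]
white 12 px [286. 184.] c 579.7 68.0 size 3.3 14.4 ang 0.3 z [13.1 16.3 19.1]
white 33 px [230. 217.] c 486.2 223.8 size 13.8 25.0 ang 88.8 z [15.7 41.3 45. ]
white 33 px [203. 218.] c 486.5 297.3 size 22.8 10.0 ang 5.9 z [37.7 41.4 44.9]
white 13 px [399. 229.] c 440.0 -253.4 size 24.2 6.2 ang 29.3 
[... 220 characters left out ...]
1 size 110.5 111.2 ang 3.5 z [-2.6  1.3  5. ]
[(124, np.float64(749.0), np.float64(18.0)), (126, np.float64(743.0), np.float64(18.0)), (128, np.float64(737.0), np.float64(18.0)), (130, np.float64(731.0), np.float64(18.0)), (132, np.float64(725.0), np.float64(18.0)), (134, np.float64(720.0), np.float64(18.0)), (136, np.float64(717.0), np.float64(3.0)), (138, np.float64(712.0), np.float64(-1.0)), (140, np.float64(706.0), np.float64(-1.0)), (142, np.float64(700.0), np.float64(-1.0)), (144, np.float64(693.0), np.float64(0.0))]
clock 0.1 pos [ 198.2 -592.5  404. ] turn wy 18.5 shift now [-636.   104.6 -436.1] after turn [-464.8  104.6 -615.4] tooly [-0.     0.001 -1.   ] F [0.7  0.38 0.35] w 85.4
```

Request:
{"name": "drive_tool", "arguments": {"series": [[0, 0, 0, 0, 0, 5.5, 0], [0, 0, 0, 0, 0, 5.5, 0], [0, 0, 0, 0, 0, 5.5, 0], [0, 0, 0, -40, 0, 0, 0], [0, -28, 0, -40, 0, 0, 0], [0, -28, 0, -40, 0, 0, 0], [0, -28, 0, -40, 0, 0, 0], [0, -28, 0, -40, 0, 0, 0]]}}

```text
clock: 0.77
tool_pos: [0.2879, -0.4112, 0.4044]
ee_rot: [-1.571, -0.0, -3.108]
ft_force: [1.1, -1.0, -0.2]
grip_width: 0.0854
```

Request:
{"name": "drive_tool", "arguments": {"series": [[0, -28, 0, -40, 0, 0, 0], [0, -28, 0, -40, 0, 0, 0], [0, -28, 0, -40, 0, 0, 0], [0, -28, 0, -40, 0, 0, 0], [0, -28, 0, -40, 0, 0, 0], [0, -28, 0, -40, 0, 0, 0], [0, -28, 0, -40, 0, 0, 0], [0, 0, 0, 0, 0, 0, 0]]}}

```text
clock: 1.43
tool_pos: [0.4492, -0.1634, 0.4048]
ee_rot: [-1.572, 0.002, -3.101]
ft_force: [-1.2, 0.8, -0.0]
grip_width: 0.0855
```

```bash
python3 -c "
from h import *
go(665,28,250,-88)"
```

```text
clock 1.43 pos [ 449.2 -163.4  404.8] turn wy 0.3 shift now [-223.1  155.4 -182.3] after turn [-222.1  155.4 -183.5] tooly [ 0.002  0.001 -1.   ] F [-1.17  0.84 -0.02] w 85.5
```

Request:
{"name": "drive_tool", "arguments": {"series": [[0, -32, 10, -26, 0, 0, 0], [0, -32, 10, -26, 0, 0, 0], [0, -32, 20, -26, 0, 0, 0], [0, -32, 20, -26, 0, 0, 0], [0, -32, 20, -26, 0, 0, 0], [0, -32, 20, -26, 0, 0, 0], [0, -30, 20, -26, 0, 0, 0], [0, 0, 25, 0, 0, 0, 0]]}}

```text
clock: 2.1
tool_pos: [0.6524, 0.0126, 0.2688]
ee_rot: [-1.572, 0.007, -3.104]
ft_force: [0.3, -0.9, 0.3]
grip_width: 0.0855
```

```bash
python3 -c "
from h import *
f=grab_frame('top');cv2.imwrite('pics/t1.png',f['frame'][100:260,160:480].repeat(2,0).repeat(2,1))
P=pts(f); P[f['range_z']<=0]=np.nan; H,S,V=cv2.split(cv2.cvtColor(f['frame'],cv2.COLOR_BGR2HSV))
b=np.zeros_like(H,bool); b[135:175,270:340]=1
rect2(P,b&(S<75)&(V>140)&(P[...,2]>.006),'blk')
go(665,28,170,-88)"
```

```text
clock 2.15 pos [648.2  11.  262.7] turn wy 0.2 shift now [-17.8  92.6 -16.3] after turn [-17.8  92.6 -16.4] tooly [-0.004  0.    -1.   ] F [-2.75 -0.43 -4.21] w 85.6
```

Request:
{"name": "drive_tool", "arguments": {"series": [[0, -18, 0, -16, 0, 0, 0], [0, 0, 30, 0, 0, 0, 0], [0, 0, 30, 0, 0, 0, 0], [0, 0, 0, 0, 0, 0, 0], [0, 0, 0, 0, 0, 0, 0]]}}

```text
clock: 2.57
tool_pos: [0.664, 0.0248, 0.2073]
ee_rot: [-1.571, -0.005, -3.107]
ft_force: [-0.0, -0.1, 1.2]
grip_width: 0.0854
```

```bash
python3 -c "
from h import *
f=grab_frame('side');cv2.imwrite('pics/s1.png',cv2.resize(f['frame'][40:160,180:400],None,fx=3,fy=3,interpolation=2))
go(665,28,168,-88)"
```

```text
clock 2.62 pos [665.   24.8 209. ] turn wy -0.0 shift now [-0.2 41.  -3.2] after turn [-0.2 41.  -3.2] tooly [-0.001 -0.    -1.   ] F [-0.02  0.39  0.06] w 85.6
```

View pics/s1.png

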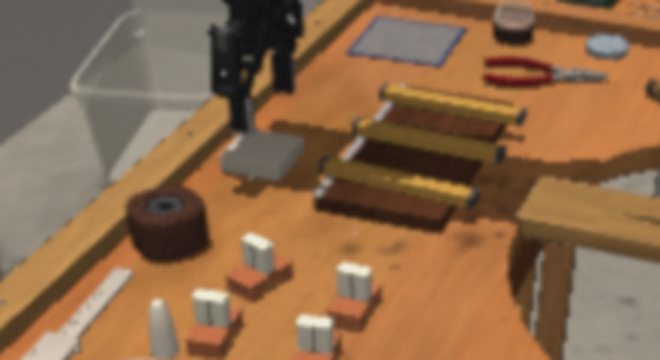

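The side view shows the open jaws over the block at about (260,155), with the near finger at (240,115). Lowering now.

Request:
{"name": "drive_tool", "arguments": {"series": [[0, 0, 15, -3, 0, 0, 0], [0, 0, 15, 0, 0, 0, 0], [0, 0, 10, 0, 0, 0, 0], [0, 0, 0, 0, 0, 0, 0], [0, 0, 0, 0, 0, 0, 0]]}}

```text
clock: 3.03
tool_pos: [0.6647, 0.0283, 0.1677]
ee_rot: [-1.571, -0.002, -3.107]
ft_force: [0.5, 0.5, -0.9]
grip_width: 0.0855
```

Request:
{"name": "drive_tool", "arguments": {"series": [[0.3, 0, 0, 0, 0, 0, 0], [0.3, 0, 0, 0, 0, 0, 0], [0.3, 0, 0, 0, 0, 0, 0], [0.3, 0, 0, 0, 0, 0, 0], [0.3, 0, 0, 0, 0, 0, 0], [0.3, 0, 0, 0, 0, 0, 0]], "grip_force": 40}}

```text
clock: 3.53
tool_pos: [0.6655, 0.0287, 0.1694]
ee_rot: [-1.571, 0.001, -3.107]
ft_force: [-0.4, 3.8, 6.3]
grip_width: 0.0597
```

```bash
python3 -c "
from h import *
go(638,-284,168,-88)"
```

```text
clock 3.53 pos [665.5  28.7 169.4] turn wy -0.0 shift now [ 38.3   1.2 311.6] after turn [ 38.4   1.2 311.6] tooly [ 0.001  0.    -1.   ] F [-0.37  3.82  6.28] w 59.7
```

```bash
python3 -c "
from h import *
f=grab_frame('side');cv2.imwrite('pics/s2.png',cv2.resize(f['frame'][50:130,210:330],None,fx=5,fy=5,interpolation=2))
go(638,-284,168,-88)"
```

```text
clock 3.58 pos [665.5  28.7 169.4] turn wy -0.0 shift now [ 38.4   1.2 311.5] after turn [ 38.4   1.2 311.5] tooly [ 0.001  0.    -1.   ] F [0.16 3.55 5.37] w 60.0
```

View pics/s2.png

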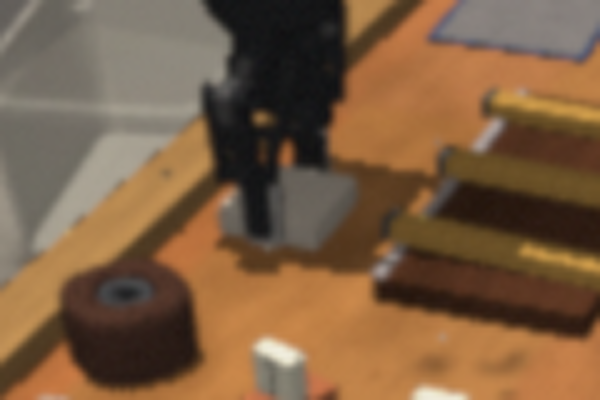

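The near finger lies on the block's +y face at about (265,205), so the block is held. Now sliding.

Request:
{"name": "drive_tool", "arguments": {"series": [[0.35, 0, -1, 0, 0, 0, 0], [0.35, 0, 0, 10, 0, 0, 0], [0.35, 3, 0, 20, 0, 0, 0], [0.35, 3, 0, 25, 0, 0, 0], [0.35, 3, 0, 25, 0, 0, 0], [0.35, 3, 0, 25, 0, 0, 0], [0.35, 3, 0, 25, 0, 0, 0], [0.35, 3, 0, 20, 0, 0, 0]]}}

```text
clock: 4.25
tool_pos: [0.6525, -0.1234, 0.1702]
ee_rot: [-1.571, 0.001, -3.108]
ft_force: [0.4, 6.5, 6.4]
grip_width: 0.0592
```

```bash
cat >> h.py <<'E'
def blk():
    f=grab_frame('top');P=pts(f); P[f['range_z']<=0]=np.nan; H,S,V=cv2.split(cv2.cvtColor(f['frame'],cv2.COLOR_BGR2HSV))
    b=np.zeros_like(H,bool); b[138:185,270:432]=1
    rect2(P,b&(S<75)&(V>140)&(P[...,2]>.006)&(P[...,2]<.03),'blk',60)
    return f
E
python3 -c "
from h import *
blk();go(638,-284,168,-88)"
```

```text
clock 4.3 pos [ 652.1 -126.7  170.2] turn wy -0.1 shift now [ 19.2   2.3 156.8] after turn [ 19.6   2.3 156.8] tooly [ 0.001 -0.001 -1.   ] F [-2.05 -7.14  5.77] w 59.0
```

Request:
{"name": "drive_tool", "arguments": {"series": [[0.35, 2, 0, 20, 0, 0, 0], [0.35, 3, 0, 25, 0, 0, 0], [0.35, 3, 0, 25, 0, 0, 0], [0.35, 3, 0, 25, 0, 0, 0], [0.35, 3, 0, 25, 0, 0, 0], [0.35, 3, 0, 20, 0, 0, 0], [0.35, 2, 0, 15, 0, 0, 0], [0.35, 0, 0, 2, 0, 0, 0]]}}

```text
clock: 4.97
tool_pos: [0.6386, -0.282, 0.1705]
ee_rot: [-1.571, 0.001, -3.109]
ft_force: [-1.6, 5.0, 10.6]
grip_width: 0.059
```

Request:
{"name": "drive_tool", "arguments": {"series": [[0.35, 0, 0, 0, 0, 0, 0], [0.35, 0, 0, 0, 0, 0, 0], [0, 0, 0, 0, 0, 0, 0], [0, 0, 0, 0, 0, 0, 0], [0, 0, 0, 0, 0, 0, 0], [0, 0, 0, 0, 0, 0, 0]]}}

```text
clock: 5.47
tool_pos: [0.6386, -0.2796, 0.1692]
ee_rot: [-1.571, -0.001, -3.107]
ft_force: [0.1, 0.3, 0.8]
grip_width: 0.0853
```

Request:
{"name": "drive_tool", "arguments": {"series": [[0, 0, -10, 0, 0, 0, 0], [0, 0, -30, 0, 0, 0, 0], [0, 0, -40, 0, 0, 0, 0], [0, 40, -20, -20, 0, 0, 0], [0, 40, 0, -40, 0, 0, 0], [0, 40, 0, -20, 0, 0, 0], [0, 40, 0, -20, 0, 0, 0], [0, 0, 0, 0, 0, 0, 0]]}}

```text
clock: 6.13
tool_pos: [0.4896, -0.1967, 0.2653]
ee_rot: [-1.576, -0.012, -3.106]
ft_force: [-0.4, -0.4, -0.9]
grip_width: 0.0854
```

```bash
python3 -c "
from h import *
f=blk();cv2.imwrite('pics/t2.png',cv2.resize(f['frame'][135:245,165:445],None,fx=2.85,fy=2.85,interpolation=2))
go(400,-109,250,-88)"
```

```text
blk 418 px [408. 160.] c 638.5 -284.1 size 59.8 59.8 ang 2.1 z [13.1 16.8 20.7]
clock 6.18 pos [ 493.8 -198.6  266.5] turn wy 0.0 shift now [ 90.5  17.2 -92.9] after turn [ 90.5  17.2 -92.8] tooly [-0.005  0.002 -1.   ] F [ 0.36 -0.48 -0.49] w 85.2
```

View pics/t2.png

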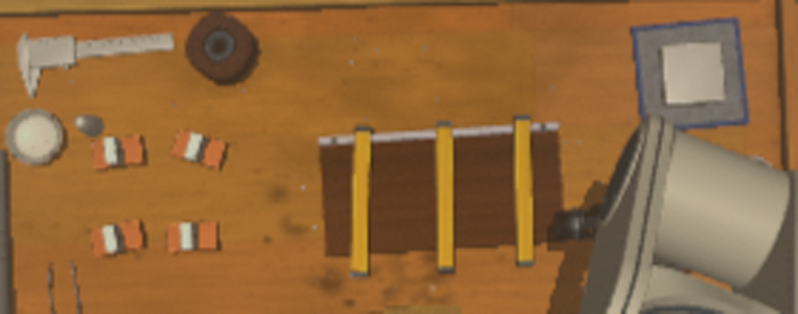

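The block lies inside the mat at crop position (693,73), measured at (638.5,-284), so 30 mm of mat shows past it on all but the near edges. The bars and saddles haven't moved. Next is the right-hand bar at y=-109.

Request:
{"name": "drive_tool", "arguments": {"series": [[1, 15, 0, -20, 0, 0, 0], [1, 15, 0, -20, 0, 0, 0], [1, 15, 0, -20, 0, 0, 0], [1, 15, 5, -20, 0, 0, 0], [1, 5, 10, -13, 0, 0, 0], [1, 0, 0, 0, 0, 0, 0], [1, 0, 0, 0, 0, 0, 0], [1, 0, 0, 0, 0, 0, 0]]}}

```text
clock: 6.85
tool_pos: [0.4315, -0.1108, 0.2523]
ee_rot: [-1.57, 0.002, -3.106]
ft_force: [0.2, -0.9, -0.7]
grip_width: 0.0
```

```bash
cat >> h.py <<'E'
def bars(cam='top'):
    f=grab_frame(cam);P=pts(f); P[f['range_z']<=0]=np.nan; H,S,V=cv2.split(cv2.cvtColor(f['frame'],cv2.COLOR_BGR2HSV))
    m=(H>15)&(H<30)&(S>130)&(V>110)&(P[...,2]>.004)&(P[...,2]<.08)&(P[...,0]>.38)&(P[...,0]<.72)&(P[...,2]>.016-.25*np.maximum(P[...,0]-.58,0))
    for n,y in(("L",.052),("M",-.030),("R",-.109)):
        q=P[m&(abs(P[...,1]-y)<.022)]*1000
        if len(q)<20: print(n,"hidden",len(q)); continue
        a=np.polyfit(q[:,0],q[:,2],1); t=np.polyfit(q[:,0],q[:,1],1)
        print(n,len(q),"x",np.percentile(q[:,0],[1,99]).round(1),"pitch",np.degrees(np.arctan(a[0])).round(1),"yaw",np.degrees(np.arctan(t[0])).round(1),"y",q[:,1].mean().round(1))
    return f
E
python3 -c "
from h import *
f=bars();f=bars('side')
go(428,-109,192,-88)"
```

```text
L 314 x [449.8 719.5] pitch -2.6 yaw -0.5 y 52.9
M 313 x [450.6 719.6] pitch -2.2 yaw -0.6 y -30.7
R 232 x [499.  718.2] pitch -2.9 yaw 0.4 y -108.5
L 238 x [449.7 718.7] pitch -1.3 yaw -2.3 y 57.5
M 210 x [452.5 718.8] pitch -1.2 yaw -1.4 y -25.3
R 166 x [461.2 719.4] pitch -1.8 yaw -1.0 y -104.2
clock 6.95 pos [ 431.1 -110.9  252.2] turn wy -0.0 shift now [ 3.2 60.2 -2.1] after turn [ 3.2 60.2 -2.1] tooly [ 0.002 -0.001 -1.   ] F [0.34 0.84 0.47] w -0.1
```

Request:
{"name": "drive_tool", "arguments": {"series": [[1, 3, 20, -2, 0, 0, 0], [1, 0, 20, 0, 0, 0, 0], [1, 0, 20, 0, 0, 0, 0], [1, 0, 0, 0, 0, 0, 0], [1, 0, 0, 0, 0, 0, 0]]}}

```text
clock: 7.37
tool_pos: [0.4269, -0.1087, 0.1912]
ee_rot: [-1.571, -0.002, -3.108]
ft_force: [-0.4, -1.2, 0.6]
grip_width: 0.0002
```

Request:
{"name": "drive_tool", "arguments": {"series": [[1, -6, 0, 0, 0, 0, 0], [1, -6, 0, 0, 0, 0, 0], [1, -6, 0, 0, 0, 0, 0], [1, -6, 0, 0, 0, 0, 0], [1, -6, 0, 0, 0, 0, 0], [1, -6, 0, 0, 0, 0, 0], [1, -4, 0, 0, 0, 0, 0], [1, 0, 0, 0, 0, 0, 0]]}}

```text
clock: 8.03
tool_pos: [0.4679, -0.1069, 0.1918]
ee_rot: [-1.57, 0.002, -3.107]
ft_force: [-0.7, 0.7, -0.6]
grip_width: 0.0001
```

```bash
sed -i 's/<.72)/<.70)/' h.py; python3 -c "
from h import *
f=bars();cv2.imwrite('pics/t3.png',cv2.resize(f['frame'][135:255,250:450],None,fx=4,fy=4,interpolation=2));f=bars('side')
go(428,-109,192,-90)"
```

```text
L 289 x [449.7 585.2] pitch -0.9 yaw -2.9 y 52.7
M 289 x [450.6 603.4] pitch -0.7 yaw -1.1 y -30.7
R 178 x [535.8 629.9] pitch -1.5 yaw 0.2 y -105.3
L 231 x [450.5 585. ] pitch 0.7 yaw -2.5 y 58.0
M 200 x [452.5 588.4] pitch 0.4 yaw -1.5 y -25.2
R 165 x [497.4 622. ] pitch -0.6 yaw 1.1 y -100.0
clock 8.13 pos [ 467.2 -106.8  191.7] turn wy 2.0 shift now [39.3 -0.4  0.8] after turn [39.2 -0.4  2.2] tooly [ 0.001 -0.    -1.   ] F [-0.39  0.06 -0.62] w -0.1
```

View pics/t3.png

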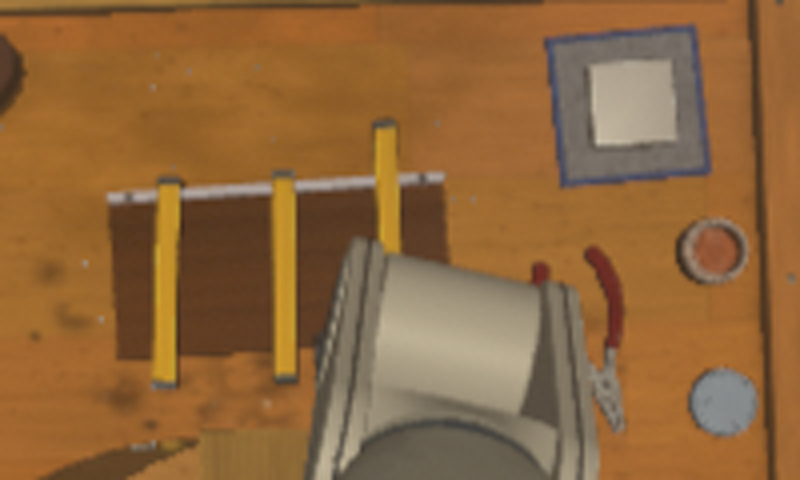

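The right bar has been pushed forward about 32 mm. Its front cap is now at crop (385,125), and it is still level. Now small push-and-release steps.

Request:
{"name": "drive_tool", "arguments": {"series": [[1, -3, 0, 0, 0, 0, 0], [1, 0, 0, 0, 0, 0, 0], [1, 0, 0, 0, 0, 0, 0], [1, 3, 0, 0, 0, 0, 0], [1, 0, 0, 0, 0, 0, 0], [1, 0, 0, 0, 0, 0, 0], [1, 0, 0, 0, 0, 0, 0], [1, 0, 0, 0, 0, 0, 0]]}}

```text
clock: 8.8
tool_pos: [0.4667, -0.1069, 0.1917]
ee_rot: [-1.571, 0.0, -3.107]
ft_force: [-0.6, -0.3, -0.9]
grip_width: -0.0004
```

```bash
cat > k.py <<'E'
from h import *
import sys
n=sys.argv[1]; y={"L":.052,"M":-.030,"R":-.106}[n]
for c in('side','top'):
    f=grab_frame(c);P=pts(f); P[f['range_z']<=0]=np.nan; H,S,V=cv2.split(cv2.cvtColor(f['frame'],cv2.COLOR_BGR2HSV))
    m=(H>15)&(H<30)&(S>130)&(V>110)&(P[...,0]>.60)&(P[...,0]<.70)&(P[...,2]>.007)&(abs(P[...,1]-y)<.02)
    q=P[m]*1000
    if len(q)>5: print(c,len(q),"front xmax",q[:,0].max().round(1),"z median",np.median(q[:,2]).round(1),"z front", np.median(q[q[:,0]>q[:,0].max()-8][:,2]).round(1))
    else: print(c,len(q))
o=telemetry.get_obs();print(o["clock"],o["tool_pos"].round(4))
E
python3 k.py R
```

```text
side 36 front xmax 624.4 z median 26.3 z front 26.9
top 52 front xmax 624.3 z median 27.5 z front 28.5
8.9 [ 0.4668 -0.1068  0.1916]
```

Request:
{"name": "drive_tool", "arguments": {"series": [[1, -6, 0, 0, 0, 0, 0], [1, 0, 0, 0, 0, 0, 0], [1, 0, 0, 0, 0, 0, 0], [1, 3, 0, 0, 0, 0, 0], [1, 0, 0, 0, 0, 0, 0], [1, 0, 0, 0, 0, 0, 0], [1, 0, 0, 0, 0, 0, 0], [1, 0, 0, 0, 0, 0, 0]]}}

```text
clock: 9.57
tool_pos: [0.4697, -0.1068, 0.1917]
ee_rot: [-1.571, 0.0, -3.107]
ft_force: [0.1, -0.2, 0.6]
grip_width: 0.0002
```

```bash
python3 k.py R
```

```text
side 41 front xmax 630.1 z median 26.6 z front 26.9
top 61 front xmax 629.5 z median 28.0 z front 28.2
9.6667 [ 0.4697 -0.1068  0.1916]
```

Request:
{"name": "drive_tool", "arguments": {"series": [[1, -5, 0, 0, 0, 0, 0], [1, 0, 0, 0, 0, 0, 0], [1, 0, 0, 0, 0, 0, 0], [1, 3, 0, 0, 0, 0, 0], [1, 0, 0, 0, 0, 0, 0], [1, 0, 0, 0, 0, 0, 0], [1, 0, 0, 0, 0, 0, 0], [1, 0, 0, 0, 0, 0, 0]]}}

```text
clock: 10.33
tool_pos: [0.4717, -0.1067, 0.1916]
ee_rot: [-1.571, 0.0, -3.107]
ft_force: [-0.8, 1.0, -0.3]
grip_width: 0.0002
```

```bash
python3 k.py R
```

```text
side 43 front xmax 628.5 z median 26.1 z front 26.6
top 68 front xmax 634.9 z median 27.7 z front 27.0
10.4333 [ 0.4717 -0.1067  0.1916]
```

Request:
{"name": "drive_tool", "arguments": {"series": [[1, -5, 0, 0, 0, 0, 0], [1, 0, 0, 0, 0, 0, 0], [1, 0, 0, 0, 0, 0, 0], [1, 3, 0, 0, 0, 0, 0], [1, 0, 0, 0, 0, 0, 0], [1, 0, 0, 0, 0, 0, 0], [1, 0, 0, 0, 0, 0, 0], [1, 0, 0, 0, 0, 0, 0]]}}

```text
clock: 11.1
tool_pos: [0.4737, -0.1066, 0.1916]
ee_rot: [-1.571, 0.0, -3.107]
ft_force: [0.8, -0.8, 0.2]
grip_width: -0.0
```

```bash
python3 k.py R
```

```text
side 44 front xmax 632.7 z median 26.3 z front 26.6
top 65 front xmax 629.9 z median 27.6 z front 28.1
11.2 [ 0.4737 -0.1066  0.1916]
```

Request:
{"name": "drive_tool", "arguments": {"series": [[1, -5, 0, 0, 0, 0, 0], [1, 0, 0, 0, 0, 0, 0], [1, 0, 0, 0, 0, 0, 0], [1, 3, 0, 0, 0, 0, 0], [1, 0, 0, 0, 0, 0, 0], [1, 0, 0, 0, 0, 0, 0], [1, 0, 0, 0, 0, 0, 0], [1, 0, 0, 0, 0, 0, 0]]}}

```text
clock: 11.87
tool_pos: [0.4757, -0.1066, 0.1917]
ee_rot: [-1.571, 0.0, -3.107]
ft_force: [0.3, 0.2, -0.2]
grip_width: 0.0003
```

```bash
python3 k.py R
```

```text
side 47 front xmax 632.6 z median 26.6 z front 26.5
top 70 front xmax 633.4 z median 28.9 z front 28.7
11.9667 [ 0.4757 -0.1065  0.1916]
```

```bash
sed -i "s/('side','top')/('top',)/" k.py
```

Request:
{"name": "drive_tool", "arguments": {"series": [[1, -5, 0, 0, 0, 0, 0], [1, 0, 0, 0, 0, 0, 0], [1, 0, 0, 0, 0, 0, 0], [1, 3, 0, 0, 0, 0, 0], [1, 0, 0, 0, 0, 0, 0], [1, 0, 0, 0, 0, 0, 0], [1, 0, 0, 0, 0, 0, 0], [1, 0, 0, 0, 0, 0, 0]]}}

```text
clock: 12.63
tool_pos: [0.4777, -0.1065, 0.1916]
ee_rot: [-1.571, 0.0, -3.107]
ft_force: [0.7, -0.3, -0.4]
grip_width: -0.0001
```

```bash
python3 k.py R
```

```text
top 74 front xmax 635.7 z median 28.3 z front 26.7
12.6833 [ 0.4777 -0.1065  0.1916]
```

Request:
{"name": "drive_tool", "arguments": {"series": [[1, -5, 0, 0, 0, 0, 0], [1, 0, 0, 0, 0, 0, 0], [1, 0, 0, 0, 0, 0, 0], [1, 3, 0, 0, 0, 0, 0], [1, 0, 0, 0, 0, 0, 0], [1, 0, 0, 0, 0, 0, 0], [1, 0, 0, 0, 0, 0, 0], [1, 0, 0, 0, 0, 0, 0]]}}

```text
clock: 13.35
tool_pos: [0.4797, -0.1064, 0.1916]
ee_rot: [-1.571, 0.0, -3.107]
ft_force: [0.4, 0.1, -0.4]
grip_width: 0.0002
```

```bash
python3 k.py R
```

```text
top 79 front xmax 638.4 z median 27.7 z front 27.2
13.4 [ 0.4797 -0.1064  0.1916]
```

Request:
{"name": "drive_tool", "arguments": {"series": [[1, -5, 0, 0, 0, 0, 0], [1, 0, 0, 0, 0, 0, 0], [1, 0, 0, 0, 0, 0, 0], [1, 3, 0, 0, 0, 0, 0], [1, 0, 0, 0, 0, 0, 0], [1, 0, 0, 0, 0, 0, 0], [1, 0, 0, 0, 0, 0, 0], [1, 0, 0, 0, 0, 0, 0]]}}

```text
clock: 14.07
tool_pos: [0.4817, -0.1063, 0.1916]
ee_rot: [-1.571, 0.0, -3.107]
ft_force: [-0.8, 0.5, -0.4]
grip_width: 0.0
```

```bash
python3 k.py R
```

```text
top 82 front xmax 639.0 z median 27.9 z front 27.3
14.1167 [ 0.4817 -0.1063  0.1916]
```

Request:
{"name": "drive_tool", "arguments": {"series": [[1, -5, 0, 0, 0, 0, 0], [1, 0, 0, 0, 0, 0, 0], [1, 0, 0, 0, 0, 0, 0], [1, 3, 0, 0, 0, 0, 0], [1, 0, 0, 0, 0, 0, 0], [1, 0, 0, 0, 0, 0, 0], [1, 0, 0, 0, 0, 0, 0], [1, 0, 0, 0, 0, 0, 0]]}}

```text
clock: 14.78
tool_pos: [0.4837, -0.1063, 0.1917]
ee_rot: [-1.571, 0.0, -3.107]
ft_force: [0.1, 0.5, 0.7]
grip_width: -0.0004
```

```bash
python3 k.py R
```

```text
top 87 front xmax 641.4 z median 28.1 z front 27.0
14.8333 [ 0.4837 -0.1063  0.1916]
```

Request:
{"name": "drive_tool", "arguments": {"series": [[1, -5, 0, 0, 0, 0, 0], [1, 0, 0, 0, 0, 0, 0], [1, 0, 0, 0, 0, 0, 0], [1, 3, 0, 0, 0, 0, 0], [1, 0, 0, 0, 0, 0, 0], [1, 0, 0, 0, 0, 0, 0], [1, 0, 0, 0, 0, 0, 0], [1, 0, 0, 0, 0, 0, 0]]}}

```text
clock: 15.5
tool_pos: [0.4857, -0.1062, 0.1916]
ee_rot: [-1.571, 0.0, -3.107]
ft_force: [-0.3, 0.2, -0.0]
grip_width: -0.0
```

```bash
python3 k.py R
```

```text
top 91 front xmax 644.4 z median 28.0 z front 28.1
15.55 [ 0.4857 -0.1062  0.1916]
```

Request:
{"name": "drive_tool", "arguments": {"series": [[1, -5, 0, 0, 0, 0, 0], [1, 0, 0, 0, 0, 0, 0], [1, 0, 0, 0, 0, 0, 0], [1, 3, 0, 0, 0, 0, 0], [1, 0, 0, 0, 0, 0, 0], [1, 0, 0, 0, 0, 0, 0], [1, 0, 0, 0, 0, 0, 0], [1, 0, 0, 0, 0, 0, 0]]}}

```text
clock: 16.22
tool_pos: [0.4877, -0.1061, 0.1916]
ee_rot: [-1.571, 0.0, -3.107]
ft_force: [0.3, 0.1, 0.0]
grip_width: 0.0002
```

```bash
python3 k.py R
```

```text
top 97 front xmax 646.3 z median 28.4 z front 27.8
16.2667 [ 0.4877 -0.1061  0.1916]
```

Request:
{"name": "drive_tool", "arguments": {"series": [[1, -5, 0, 0, 0, 0, 0], [1, 0, 0, 0, 0, 0, 0], [1, 0, 0, 0, 0, 0, 0], [1, 3, 0, 0, 0, 0, 0], [1, 0, 0, 0, 0, 0, 0], [1, 0, 0, 0, 0, 0, 0], [1, 0, 0, 0, 0, 0, 0], [1, 0, 0, 0, 0, 0, 0]]}}

```text
clock: 16.93
tool_pos: [0.4897, -0.1061, 0.1916]
ee_rot: [-1.571, 0.0, -3.107]
ft_force: [-0.2, -0.3, 0.5]
grip_width: -0.0
```

```bash
python3 k.py R
```

```text
top 100 front xmax 647.3 z median 27.8 z front 27.9
16.9833 [ 0.4897 -0.106   0.1916]
```

Request:
{"name": "drive_tool", "arguments": {"series": [[1, -5, 0, 0, 0, 0, 0], [1, 0, 0, 0, 0, 0, 0], [1, 0, 0, 0, 0, 0, 0], [1, 3, 0, 0, 0, 0, 0], [1, 0, 0, 0, 0, 0, 0], [1, 0, 0, 0, 0, 0, 0], [1, 0, 0, 0, 0, 0, 0], [1, 0, 0, 0, 0, 0, 0]]}}

```text
clock: 17.65
tool_pos: [0.4917, -0.106, 0.1916]
ee_rot: [-1.571, 0.0, -3.107]
ft_force: [-0.5, 0.9, -0.9]
grip_width: 0.0002
```

```bash
python3 k.py R
```

```text
top 105 front xmax 650.1 z median 27.8 z front 27.4
17.7 [ 0.4917 -0.106   0.1916]
```

Request:
{"name": "drive_tool", "arguments": {"series": [[1, -5, 0, 0, 0, 0, 0], [1, 0, 0, 0, 0, 0, 0], [1, 0, 0, 0, 0, 0, 0], [1, 3, 0, 0, 0, 0, 0], [1, 0, 0, 0, 0, 0, 0], [1, 0, 0, 0, 0, 0, 0], [1, 0, 0, 0, 0, 0, 0], [1, 0, 0, 0, 0, 0, 0]]}}

```text
clock: 18.37
tool_pos: [0.4937, -0.1059, 0.1916]
ee_rot: [-1.571, 0.0, -3.107]
ft_force: [-0.3, 0.5, 0.6]
grip_width: 0.0001
```

```bash
python3 k.py R
```

```text
top 107 front xmax 657.0 z median 27.6 z front 28.0
18.4167 [ 0.4937 -0.1059  0.1916]
```

Request:
{"name": "drive_tool", "arguments": {"series": [[1, -5, 0, 0, 0, 0, 0], [1, 0, 0, 0, 0, 0, 0], [1, 0, 0, 0, 0, 0, 0], [1, 3, 0, 0, 0, 0, 0], [1, 0, 0, 0, 0, 0, 0], [1, 0, 0, 0, 0, 0, 0], [1, 0, 0, 0, 0, 0, 0], [1, 0, 0, 0, 0, 0, 0]]}}

```text
clock: 19.08
tool_pos: [0.4957, -0.1058, 0.1916]
ee_rot: [-1.571, 0.0, -3.107]
ft_force: [-0.5, -0.7, 0.2]
grip_width: 0.0001
```

```bash
python3 k.py R
```

```text
top 112 front xmax 653.0 z median 27.9 z front 27.4
19.1333 [ 0.4957 -0.1058  0.1916]
```

Request:
{"name": "drive_tool", "arguments": {"series": [[1, -5, 0, 0, 0, 0, 0], [1, 0, 0, 0, 0, 0, 0], [1, 0, 0, 0, 0, 0, 0], [1, 3, 0, 0, 0, 0, 0], [1, 0, 0, 0, 0, 0, 0], [1, 0, 0, 0, 0, 0, 0], [1, 0, 0, 0, 0, 0, 0], [1, 0, 0, 0, 0, 0, 0]]}}

```text
clock: 19.8
tool_pos: [0.4977, -0.1058, 0.1916]
ee_rot: [-1.571, 0.0, -3.107]
ft_force: [-0.1, -0.1, 0.5]
grip_width: -0.0002
```

```bash
python3 k.py R
```

```text
top 117 front xmax 655.6 z median 27.8 z front 27.7
19.85 [ 0.4977 -0.1058  0.1916]
```

Request:
{"name": "drive_tool", "arguments": {"series": [[1, -5, 0, 0, 0, 0, 0], [1, 0, 0, 0, 0, 0, 0], [1, 0, 0, 0, 0, 0, 0], [1, 3, 0, 0, 0, 0, 0], [1, 0, 0, 0, 0, 0, 0], [1, 0, 0, 0, 0, 0, 0], [1, 0, 0, 0, 0, 0, 0], [1, 0, 0, 0, 0, 0, 0]]}}

```text
clock: 20.52
tool_pos: [0.4997, -0.1057, 0.1916]
ee_rot: [-1.571, 0.0, -3.107]
ft_force: [-0.0, 0.1, -1.7]
grip_width: 0.0003
```

```bash
python3 k.py R
```

```text
top 121 front xmax 663.7 z median 27.6 z front 25.7
20.5667 [ 0.4997 -0.1057  0.1916]
```

Request:
{"name": "drive_tool", "arguments": {"series": [[1, -5, 0, 0, 0, 0, 0], [1, 0, 0, 0, 0, 0, 0], [1, 0, 0, 0, 0, 0, 0], [1, 3, 0, 0, 0, 0, 0], [1, 0, 0, 0, 0, 0, 0], [1, 0, 0, 0, 0, 0, 0], [1, 0, 0, 0, 0, 0, 0], [1, 0, 0, 0, 0, 0, 0]]}}

```text
clock: 21.23
tool_pos: [0.5017, -0.1056, 0.1917]
ee_rot: [-1.571, 0.0, -3.107]
ft_force: [-0.4, -0.7, 0.4]
grip_width: 0.0002
```

```bash
python3 k.py R
```

```text
top 123 front xmax 658.8 z median 27.3 z front 28.0
21.2833 [ 0.5017 -0.1056  0.1916]
```

Request:
{"name": "drive_tool", "arguments": {"series": [[1, -5, 0, 0, 0, 0, 0], [1, 0, 0, 0, 0, 0, 0], [1, 0, 0, 0, 0, 0, 0], [1, 3, 0, 0, 0, 0, 0], [1, 0, 0, 0, 0, 0, 0], [1, 0, 0, 0, 0, 0, 0], [1, 0, 0, 0, 0, 0, 0], [1, 0, 0, 0, 0, 0, 0]]}}

```text
clock: 21.95
tool_pos: [0.5037, -0.1056, 0.1916]
ee_rot: [-1.571, 0.0, -3.107]
ft_force: [-0.7, -0.6, -0.6]
grip_width: -0.0001
```

```bash
python3 k.py R
```

```text
top 127 front xmax 661.7 z median 27.2 z front 26.5
22.0 [ 0.5037 -0.1056  0.1916]
```

Request:
{"name": "drive_tool", "arguments": {"series": [[1, -5, 0, 0, 0, 0, 0], [1, 0, 0, 0, 0, 0, 0], [1, 0, 0, 0, 0, 0, 0], [1, 3, 0, 0, 0, 0, 0], [1, 0, 0, 0, 0, 0, 0], [1, 0, 0, 0, 0, 0, 0], [1, 0, 0, 0, 0, 0, 0], [1, 0, 0, 0, 0, 0, 0]]}}

```text
clock: 22.67
tool_pos: [0.5057, -0.1055, 0.1916]
ee_rot: [-1.571, 0.0, -3.107]
ft_force: [-0.1, 0.4, 0.3]
grip_width: 0.0
```

```bash
python3 k.py R
```

```text
top 130 front xmax 663.7 z median 19.2 z front 14.1
22.7167 [ 0.5057 -0.1055  0.1916]
```

Request:
{"name": "drive_tool", "arguments": {"series": [[1, -5, 0, 0, 0, 0, 0], [1, 0, 0, 0, 0, 0, 0], [1, 0, 0, 0, 0, 0, 0], [1, 3, 0, 0, 0, 0, 0], [1, 0, 0, 0, 0, 0, 0], [1, 0, 0, 0, 0, 0, 0], [1, 0, 0, 0, 0, 0, 0], [1, 0, 0, 0, 0, 0, 0]]}}

```text
clock: 23.38
tool_pos: [0.5077, -0.1054, 0.1916]
ee_rot: [-1.571, 0.0, -3.107]
ft_force: [0.0, 0.4, -0.3]
grip_width: 0.0006
```

```bash
python3 k.py R
```

```text
top 130 front xmax 666.6 z median 19.4 z front 13.7
23.4333 [ 0.5077 -0.1054  0.1916]
```

Request:
{"name": "drive_tool", "arguments": {"series": [[1, -5, 0, 0, 0, 0, 0], [1, 0, 0, 0, 0, 0, 0], [1, 0, 0, 0, 0, 0, 0], [1, 3, 0, 0, 0, 0, 0], [1, 0, 0, 0, 0, 0, 0], [1, 0, 0, 0, 0, 0, 0], [1, 0, 0, 0, 0, 0, 0], [1, 0, 0, 0, 0, 0, 0]]}}

```text
clock: 24.1
tool_pos: [0.5097, -0.1054, 0.1916]
ee_rot: [-1.571, 0.0, -3.107]
ft_force: [-0.3, 0.3, 0.4]
grip_width: -0.0001
```

```bash
python3 k.py R
```

```text
top 137 front xmax 669.4 z median 19.3 z front 12.8
24.15 [ 0.5097 -0.1053  0.1917]
```

The right bar tipped; its front z fell from 28 to 14. Now retreating to the middle bar.

Request:
{"name": "drive_tool", "arguments": {"series": [[1, 30, 0, 0, 0, 0, 0], [1, 30, -30, 0, 0, 0, 0], [1, 25, -28, -25, 0, 0, 0], [1, 0, 0, -25, 0, 0, 0], [1, 0, 0, -25, 0, 0, 0], [1, 0, 0, 0, 0, 0, 0], [1, 0, 0, 0, 0, 0, 0]]}}

```text
clock: 24.73
tool_pos: [0.4246, -0.0343, 0.2473]
ee_rot: [-1.571, 0.001, -3.104]
ft_force: [0.6, 0.6, -0.3]
grip_width: 0.0002
```

```bash
python3 -c "
from h import *
f=bars();f=bars('side');blk()
go(424,-31,192,-90)"; python3 k.py R
```

```text
L 290 x [449.8 585.4] pitch 0.0 yaw -2.6 y 52.9
M 258 x [470.2 644.8] pitch -2.1 yaw 0.2 y -30.4
R 282 x [532.5 666.9] pitch -11.4 yaw 3.0 y -106.0
L 225 x [451.  585.4] pitch 0.5 yaw -3.1 y 57.9
M 201 x [452.2 588.2] pitch 0.6 yaw -1.3 y -25.1
R 170 x [534.2 664.3] pitch -11.1 yaw 3.4 y -100.5
blk 415 px [408. 160.] c 638.5 -284.0 size 58.3 58.7 ang 89.7 z [12.9 16.6 20.3]
clock 24.88 pos [424.9 -35.6 246.9] turn wy 2.0 shift now [ 0.7 54.9 -4.6] after turn [ 0.9 54.9 -4.6] tooly [ 0. -0. -1.] F [0.87 0.7  0.28] w 0.0
top 139 front xmax 669.7 z median 19.8 z front 12.6
24.9333 [ 0.4248 -0.0357  0.2468]
```

Request:
{"name": "drive_tool", "arguments": {"series": [[1, 1, 20, -4, 0, 0, 0], [1, 0, 20, 0, 0, 0, 0], [1, 0, 15, 0, 0, 0, 0], [1, 0, 0, 0, 0, 0, 0], [1, 0, 0, 0, 0, 0, 0]]}}

```text
clock: 25.35
tool_pos: [0.4233, -0.0317, 0.1913]
ee_rot: [-1.571, -0.002, -3.108]
ft_force: [-0.2, -0.1, 1.0]
grip_width: -0.0
```

Request:
{"name": "drive_tool", "arguments": {"series": [[1, -6, 0, 0, 0, 0, 0], [1, -6, 0, 0, 0, 0, 0], [1, -6, 0, 0, 0, 0, 0], [1, -6, 0, 0, 0, 0, 0], [1, -6, 0, 0, 0, 0, 0], [1, -6, 0, 0, 0, 0, 0], [1, -6, 0, 0, 0, 0, 0], [1, 0, 0, 0, 0, 0, 0]]}}

```text
clock: 26.02
tool_pos: [0.4671, -0.0297, 0.1922]
ee_rot: [-1.571, 0.002, -3.107]
ft_force: [1.0, -0.2, -0.3]
grip_width: -0.0003
```

```bash
python3 k.py M
```

```text
top 49 front xmax 625.2 z median 27.9 z front 28.6
26.0667 [ 0.4666 -0.0297  0.1921]
```

Request:
{"name": "drive_tool", "arguments": {"series": [[1, -2, 0, 0, 0, 0, 0], [1, 0, 0, 0, 0, 0, 0], [1, 0, 0, 0, 0, 0, 0], [1, 3, 0, 0, 0, 0, 0], [1, 0, 0, 0, 0, 0, 0], [1, 0, 0, 0, 0, 0, 0], [1, 0, 0, 0, 0, 0, 0], [1, 0, 0, 0, 0, 0, 0]]}}

```text
clock: 26.73
tool_pos: [0.4645, -0.0298, 0.192]
ee_rot: [-1.571, 0.0, -3.107]
ft_force: [-0.1, -0.1, 0.3]
grip_width: 0.0002
```

```bash
python3 k.py M
```

```text
top 50 front xmax 629.4 z median 28.1 z front 27.2
26.7833 [ 0.4645 -0.0298  0.192 ]
```

Request:
{"name": "drive_tool", "arguments": {"series": [[1, -5, 0, 0, 0, 0, 0], [1, 0, 0, 0, 0, 0, 0], [1, 0, 0, 0, 0, 0, 0], [1, 3, 0, 0, 0, 0, 0], [1, 0, 0, 0, 0, 0, 0], [1, 0, 0, 0, 0, 0, 0], [1, 0, 0, 0, 0, 0, 0], [1, 0, 0, 0, 0, 0, 0]]}}

```text
clock: 27.45
tool_pos: [0.4665, -0.0297, 0.192]
ee_rot: [-1.571, 0.0, -3.107]
ft_force: [-0.7, 0.2, -0.4]
grip_width: -0.0002
```

```bash
python3 k.py M
```

```text
top 47 front xmax 623.2 z median 28.0 z front 28.0
27.5 [ 0.4665 -0.0297  0.1919]
```

Request:
{"name": "drive_tool", "arguments": {"series": [[1, -5, 0, 0, 0, 0, 0], [1, 0, 0, 0, 0, 0, 0], [1, 0, 0, 0, 0, 0, 0], [1, 3, 0, 0, 0, 0, 0], [1, 0, 0, 0, 0, 0, 0], [1, 0, 0, 0, 0, 0, 0], [1, 0, 0, 0, 0, 0, 0], [1, 0, 0, 0, 0, 0, 0]]}}

```text
clock: 28.17
tool_pos: [0.4685, -0.0296, 0.192]
ee_rot: [-1.571, 0.0, -3.107]
ft_force: [0.2, 1.0, 0.5]
grip_width: 0.0001
```

```bash
python3 k.py M
```

```text
top 53 front xmax 626.4 z median 28.0 z front 27.7
28.2167 [ 0.4685 -0.0296  0.192 ]
```

Request:
{"name": "drive_tool", "arguments": {"series": [[1, -5, 0, 0, 0, 0, 0], [1, 0, 0, 0, 0, 0, 0], [1, 0, 0, 0, 0, 0, 0], [1, 3, 0, 0, 0, 0, 0], [1, 0, 0, 0, 0, 0, 0], [1, 0, 0, 0, 0, 0, 0], [1, 0, 0, 0, 0, 0, 0], [1, 0, 0, 0, 0, 0, 0]]}}

```text
clock: 28.88
tool_pos: [0.4705, -0.0296, 0.192]
ee_rot: [-1.571, 0.0, -3.107]
ft_force: [-0.8, 0.7, 0.6]
grip_width: -0.0004
```

```bash
python3 k.py M
```

```text
top 58 front xmax 633.6 z median 27.9 z front 27.5
28.9333 [ 0.4705 -0.0296  0.1919]
```

Request:
{"name": "drive_tool", "arguments": {"series": [[1, -5, 0, 0, 0, 0, 0], [1, 0, 0, 0, 0, 0, 0], [1, 0, 0, 0, 0, 0, 0], [1, 3, 0, 0, 0, 0, 0], [1, 0, 0, 0, 0, 0, 0], [1, 0, 0, 0, 0, 0, 0], [1, 0, 0, 0, 0, 0, 0], [1, 0, 0, 0, 0, 0, 0]]}}

```text
clock: 29.6
tool_pos: [0.4725, -0.0295, 0.192]
ee_rot: [-1.571, 0.0, -3.107]
ft_force: [-0.3, -0.0, 0.6]
grip_width: -0.0001
```

```bash
python3 k.py M
```

```text
top 63 front xmax 637.4 z median 27.7 z front 27.0
29.65 [ 0.4725 -0.0295  0.192 ]
```

Request:
{"name": "drive_tool", "arguments": {"series": [[1, -5, 0, 0, 0, 0, 0], [1, 0, 0, 0, 0, 0, 0], [1, 0, 0, 0, 0, 0, 0], [1, 3, 0, 0, 0, 0, 0], [1, 0, 0, 0, 0, 0, 0], [1, 0, 0, 0, 0, 0, 0], [1, 0, 0, 0, 0, 0, 0], [1, 0, 0, 0, 0, 0, 0]]}}

```text
clock: 30.32
tool_pos: [0.4745, -0.0294, 0.192]
ee_rot: [-1.571, 0.0, -3.107]
ft_force: [-0.4, 0.4, -0.3]
grip_width: -0.0001
```

```bash
python3 k.py M
```

```text
top 70 front xmax 634.2 z median 27.9 z front 27.5
30.3667 [ 0.4745 -0.0294  0.192 ]
```

Request:
{"name": "drive_tool", "arguments": {"series": [[1, -5, 0, 0, 0, 0, 0], [1, 0, 0, 0, 0, 0, 0], [1, 0, 0, 0, 0, 0, 0], [1, 3, 0, 0, 0, 0, 0], [1, 0, 0, 0, 0, 0, 0], [1, 0, 0, 0, 0, 0, 0], [1, 0, 0, 0, 0, 0, 0], [1, 0, 0, 0, 0, 0, 0]]}}

```text
clock: 31.03
tool_pos: [0.4765, -0.0293, 0.192]
ee_rot: [-1.571, 0.0, -3.107]
ft_force: [-0.3, -0.1, 0.1]
grip_width: -0.0001
```

```bash
python3 k.py M
```

```text
top 73 front xmax 634.8 z median 28.2 z front 28.3
31.0833 [ 0.4765 -0.0294  0.1919]
```

Request:
{"name": "drive_tool", "arguments": {"series": [[1, -5, 0, 0, 0, 0, 0], [1, 0, 0, 0, 0, 0, 0], [1, 0, 0, 0, 0, 0, 0], [1, 3, 0, 0, 0, 0, 0], [1, 0, 0, 0, 0, 0, 0], [1, 0, 0, 0, 0, 0, 0], [1, 0, 0, 0, 0, 0, 0], [1, 0, 0, 0, 0, 0, 0]]}}

```text
clock: 31.75
tool_pos: [0.4785, -0.0293, 0.192]
ee_rot: [-1.571, 0.0, -3.107]
ft_force: [-0.3, 0.0, 0.3]
grip_width: -0.0001
```

```bash
python3 k.py M
```

```text
top 76 front xmax 642.8 z median 27.5 z front 27.0
31.8 [ 0.4785 -0.0293  0.192 ]
```

Request:
{"name": "drive_tool", "arguments": {"series": [[1, -5, 0, 0, 0, 0, 0], [1, 0, 0, 0, 0, 0, 0], [1, 0, 0, 0, 0, 0, 0], [1, 3, 0, 0, 0, 0, 0], [1, 0, 0, 0, 0, 0, 0], [1, 0, 0, 0, 0, 0, 0], [1, 0, 0, 0, 0, 0, 0], [1, 0, 0, 0, 0, 0, 0]]}}

```text
clock: 32.47
tool_pos: [0.4805, -0.0292, 0.192]
ee_rot: [-1.571, 0.0, -3.107]
ft_force: [0.5, 0.2, 0.5]
grip_width: -0.0
```

```bash
python3 k.py M
```

```text
top 80 front xmax 637.9 z median 28.2 z front 28.2
32.5167 [ 0.4805 -0.0292  0.192 ]
```

Request:
{"name": "drive_tool", "arguments": {"series": [[1, -5, 0, 0, 0, 0, 0], [1, 0, 0, 0, 0, 0, 0], [1, 0, 0, 0, 0, 0, 0], [1, 3, 0, 0, 0, 0, 0], [1, 0, 0, 0, 0, 0, 0], [1, 0, 0, 0, 0, 0, 0], [1, 0, 0, 0, 0, 0, 0], [1, 0, 0, 0, 0, 0, 0]]}}

```text
clock: 33.18
tool_pos: [0.4825, -0.0291, 0.192]
ee_rot: [-1.571, 0.0, -3.107]
ft_force: [-0.1, 0.2, -0.3]
grip_width: 0.0003
```

```bash
python3 k.py M
```

```text
top 87 front xmax 646.3 z median 27.7 z front 25.3
33.2333 [ 0.4825 -0.0291  0.192 ]
```

Request:
{"name": "drive_tool", "arguments": {"series": [[1, -5, 0, 0, 0, 0, 0], [1, 0, 0, 0, 0, 0, 0], [1, 0, 0, 0, 0, 0, 0], [1, 3, 0, 0, 0, 0, 0], [1, 0, 0, 0, 0, 0, 0], [1, 0, 0, 0, 0, 0, 0], [1, 0, 0, 0, 0, 0, 0], [1, 0, 0, 0, 0, 0, 0]]}}

```text
clock: 33.9
tool_pos: [0.4845, -0.0291, 0.192]
ee_rot: [-1.571, 0.0, -3.107]
ft_force: [0.7, 0.7, 0.8]
grip_width: 0.0003
```

```bash
python3 k.py M
```

```text
top 86 front xmax 648.4 z median 28.1 z front 28.2
33.95 [ 0.4845 -0.0291  0.192 ]
```

Request:
{"name": "drive_tool", "arguments": {"series": [[1, -5, 0, 0, 0, 0, 0], [1, 0, 0, 0, 0, 0, 0], [1, 0, 0, 0, 0, 0, 0], [1, 3, 0, 0, 0, 0, 0], [1, 0, 0, 0, 0, 0, 0], [1, 0, 0, 0, 0, 0, 0], [1, 0, 0, 0, 0, 0, 0], [1, 0, 0, 0, 0, 0, 0]]}}

```text
clock: 34.62
tool_pos: [0.4865, -0.029, 0.192]
ee_rot: [-1.571, 0.0, -3.107]
ft_force: [0.5, 0.8, -0.0]
grip_width: 0.0001
```

```bash
python3 k.py M
```

```text
top 90 front xmax 643.7 z median 27.5 z front 28.2
34.6667 [ 0.4865 -0.029   0.192 ]
```

Request:
{"name": "drive_tool", "arguments": {"series": [[1, -5, 0, 0, 0, 0, 0], [1, 0, 0, 0, 0, 0, 0], [1, 0, 0, 0, 0, 0, 0], [1, 3, 0, 0, 0, 0, 0], [1, 0, 0, 0, 0, 0, 0], [1, 0, 0, 0, 0, 0, 0], [1, 0, 0, 0, 0, 0, 0], [1, 0, 0, 0, 0, 0, 0]]}}

```text
clock: 35.33
tool_pos: [0.4885, -0.0289, 0.192]
ee_rot: [-1.571, 0.0, -3.107]
ft_force: [-0.5, 0.5, 0.3]
grip_width: -0.0001
```

```bash
python3 k.py M
```

```text
top 96 front xmax 647.0 z median 28.0 z front 27.7
35.3833 [ 0.4885 -0.0289  0.192 ]
```

Request:
{"name": "drive_tool", "arguments": {"series": [[1, -5, 0, 0, 0, 0, 0], [1, 0, 0, 0, 0, 0, 0], [1, 0, 0, 0, 0, 0, 0], [1, 3, 0, 0, 0, 0, 0], [1, 0, 0, 0, 0, 0, 0], [1, 0, 0, 0, 0, 0, 0], [1, 0, 0, 0, 0, 0, 0], [1, 0, 0, 0, 0, 0, 0]]}}

```text
clock: 36.05
tool_pos: [0.4905, -0.0289, 0.192]
ee_rot: [-1.571, 0.0, -3.107]
ft_force: [0.9, 0.9, -0.1]
grip_width: 0.0002
```

```bash
python3 k.py M
```

```text
top 102 front xmax 654.4 z median 28.0 z front 29.8
36.1 [ 0.4905 -0.0289  0.192 ]
```

Request:
{"name": "drive_tool", "arguments": {"series": [[1, -5, 0, 0, 0, 0, 0], [1, 0, 0, 0, 0, 0, 0], [1, 0, 0, 0, 0, 0, 0], [1, 3, 0, 0, 0, 0, 0], [1, 0, 0, 0, 0, 0, 0], [1, 0, 0, 0, 0, 0, 0], [1, 0, 0, 0, 0, 0, 0], [1, 0, 0, 0, 0, 0, 0]]}}

```text
clock: 36.77
tool_pos: [0.4925, -0.0288, 0.192]
ee_rot: [-1.571, 0.0, -3.107]
ft_force: [0.4, -0.4, -0.7]
grip_width: 0.0001
```

```bash
python3 k.py M
```

```text
top 104 front xmax 651.6 z median 27.5 z front 27.3
36.8167 [ 0.4925 -0.0288  0.192 ]
```

Request:
{"name": "drive_tool", "arguments": {"series": [[1, -5, 0, 0, 0, 0, 0], [1, 0, 0, 0, 0, 0, 0], [1, 0, 0, 0, 0, 0, 0], [1, 3, 0, 0, 0, 0, 0], [1, 0, 0, 0, 0, 0, 0], [1, 0, 0, 0, 0, 0, 0], [1, 0, 0, 0, 0, 0, 0], [1, 0, 0, 0, 0, 0, 0]]}}

```text
clock: 37.48
tool_pos: [0.4945, -0.0287, 0.192]
ee_rot: [-1.571, 0.0, -3.107]
ft_force: [0.6, 0.9, 0.7]
grip_width: 0.0002
```

```bash
python3 k.py M
```

```text
top 108 front xmax 652.1 z median 28.1 z front 28.2
37.5333 [ 0.4945 -0.0288  0.192 ]
```

Request:
{"name": "drive_tool", "arguments": {"series": [[1, -5, 0, 0, 0, 0, 0], [1, 0, 0, 0, 0, 0, 0], [1, 0, 0, 0, 0, 0, 0], [1, 3, 0, 0, 0, 0, 0], [1, 0, 0, 0, 0, 0, 0], [1, 0, 0, 0, 0, 0, 0], [1, 0, 0, 0, 0, 0, 0], [1, 0, 0, 0, 0, 0, 0]]}}

```text
clock: 38.2
tool_pos: [0.4964, -0.0287, 0.192]
ee_rot: [-1.571, 0.0, -3.107]
ft_force: [-0.6, 0.6, -0.4]
grip_width: 0.0001
```

```bash
python3 k.py M
```

```text
top 111 front xmax 660.3 z median 27.8 z front 27.8
38.25 [ 0.4965 -0.0287  0.192 ]
```

Request:
{"name": "drive_tool", "arguments": {"series": [[1, -5, 0, 0, 0, 0, 0], [1, 0, 0, 0, 0, 0, 0], [1, 0, 0, 0, 0, 0, 0], [1, 3, 0, 0, 0, 0, 0], [1, 0, 0, 0, 0, 0, 0], [1, 0, 0, 0, 0, 0, 0], [1, 0, 0, 0, 0, 0, 0], [1, 0, 0, 0, 0, 0, 0]]}}

```text
clock: 38.92
tool_pos: [0.4985, -0.0286, 0.192]
ee_rot: [-1.571, 0.0, -3.107]
ft_force: [-0.2, 0.1, 0.5]
grip_width: -0.0
```

```bash
python3 k.py M
```

```text
top 113 front xmax 663.4 z median 28.2 z front 25.6
38.9667 [ 0.4985 -0.0286  0.192 ]
```

Request:
{"name": "drive_tool", "arguments": {"series": [[1, -5, 0, 0, 0, 0, 0], [1, 0, 0, 0, 0, 0, 0], [1, 0, 0, 0, 0, 0, 0], [1, 3, 0, 0, 0, 0, 0], [1, 0, 0, 0, 0, 0, 0], [1, 0, 0, 0, 0, 0, 0], [1, 0, 0, 0, 0, 0, 0], [1, 0, 0, 0, 0, 0, 0]]}}

```text
clock: 39.63
tool_pos: [0.5005, -0.0285, 0.192]
ee_rot: [-1.571, 0.0, -3.107]
ft_force: [-0.3, 0.3, 0.3]
grip_width: -0.0001
```

```bash
python3 k.py M
```

```text
top 119 front xmax 662.0 z median 27.9 z front 29.2
39.6833 [ 0.5005 -0.0285  0.192 ]
```

Request:
{"name": "drive_tool", "arguments": {"series": [[1, -5, 0, 0, 0, 0, 0], [1, 0, 0, 0, 0, 0, 0], [1, 0, 0, 0, 0, 0, 0], [1, 3, 0, 0, 0, 0, 0], [1, 0, 0, 0, 0, 0, 0], [1, 0, 0, 0, 0, 0, 0], [1, 0, 0, 0, 0, 0, 0], [1, 0, 0, 0, 0, 0, 0]]}}

```text
clock: 40.35
tool_pos: [0.5025, -0.0285, 0.192]
ee_rot: [-1.571, 0.0, -3.107]
ft_force: [-0.6, 0.6, -0.2]
grip_width: -0.0002
```

```bash
python3 k.py M
```

```text
top 121 front xmax 660.7 z median 28.1 z front 27.5
40.4 [ 0.5025 -0.0285  0.192 ]
```

Request:
{"name": "drive_tool", "arguments": {"series": [[1, -5, 0, 0, 0, 0, 0], [1, 0, 0, 0, 0, 0, 0], [1, 0, 0, 0, 0, 0, 0], [1, 3, 0, 0, 0, 0, 0], [1, 0, 0, 0, 0, 0, 0], [1, 0, 0, 0, 0, 0, 0], [1, 0, 0, 0, 0, 0, 0], [1, 0, 0, 0, 0, 0, 0]]}}

```text
clock: 41.07
tool_pos: [0.5045, -0.0284, 0.192]
ee_rot: [-1.571, 0.0, -3.107]
ft_force: [0.4, 0.6, -0.0]
grip_width: 0.0001
```

```bash
python3 k.py M
```

```text
top 126 front xmax 668.7 z median 27.6 z front 27.0
41.1167 [ 0.5045 -0.0284  0.192 ]
```

Request:
{"name": "drive_tool", "arguments": {"series": [[1, -5, 0, 0, 0, 0, 0], [1, 0, 0, 0, 0, 0, 0], [1, 0, 0, 0, 0, 0, 0], [1, 3, 0, 0, 0, 0, 0], [1, 0, 0, 0, 0, 0, 0], [1, 0, 0, 0, 0, 0, 0], [1, 0, 0, 0, 0, 0, 0], [1, 0, 0, 0, 0, 0, 0]]}}

```text
clock: 41.78
tool_pos: [0.5065, -0.0283, 0.192]
ee_rot: [-1.571, 0.0, -3.107]
ft_force: [-0.3, -0.1, -0.4]
grip_width: -0.0001
```

```bash
python3 k.py M
```

```text
top 129 front xmax 663.8 z median 27.7 z front 27.9
41.8333 [ 0.5065 -0.0283  0.192 ]
```

Request:
{"name": "drive_tool", "arguments": {"series": [[1, -5, 0, 0, 0, 0, 0], [1, 0, 0, 0, 0, 0, 0], [1, 0, 0, 0, 0, 0, 0], [1, 3, 0, 0, 0, 0, 0], [1, 0, 0, 0, 0, 0, 0], [1, 0, 0, 0, 0, 0, 0], [1, 0, 0, 0, 0, 0, 0], [1, 0, 0, 0, 0, 0, 0]]}}

```text
clock: 42.5
tool_pos: [0.5085, -0.0283, 0.192]
ee_rot: [-1.571, 0.0, -3.107]
ft_force: [0.2, 0.1, -0.7]
grip_width: -0.0002
```

```bash
python3 k.py M
```

```text
top 129 front xmax 668.8 z median 19.0 z front 12.9
42.55 [ 0.5085 -0.0282  0.192 ]
```

Request:
{"name": "drive_tool", "arguments": {"series": [[1, -5, 0, 0, 0, 0, 0], [1, 0, 0, 0, 0, 0, 0], [1, 0, 0, 0, 0, 0, 0], [1, 3, 0, 0, 0, 0, 0], [1, 0, 0, 0, 0, 0, 0], [1, 0, 0, 0, 0, 0, 0], [1, 0, 0, 0, 0, 0, 0], [1, 0, 0, 0, 0, 0, 0]]}}

```text
clock: 43.22
tool_pos: [0.5104, -0.0282, 0.192]
ee_rot: [-1.571, 0.0, -3.107]
ft_force: [1.2, -0.2, 0.4]
grip_width: -0.0001
```

```bash
python3 k.py M
```

```text
top 131 front xmax 668.8 z median 19.4 z front 13.6
43.2667 [ 0.5105 -0.0282  0.192 ]
```

The middle bar tipped at step x=508.5. Now the left bar.

Request:
{"name": "drive_tool", "arguments": {"series": [[1, 30, 0, 0, 0, 0, 0], [1, 30, -30, 0, 0, 0, 0], [1, 28, -28, -25, 0, 0, 0], [1, 3, 0, -25, 0, 0, 0], [1, 0, 0, -29, 0, 0, 0], [1, 0, 0, 0, 0, 0, 0], [1, 0, 0, 0, 0, 0, 0]]}}

```text
clock: 43.85
tool_pos: [0.4204, 0.046, 0.2466]
ee_rot: [-1.571, 0.001, -3.104]
ft_force: [0.2, 0.2, -0.4]
grip_width: -0.0
```

```bash
python3 -c "
from h import *
f=bars();cv2.imwrite('pics/t4.png',cv2.resize(f['frame'][135:255,250:450],None,fx=4,fy=4,interpolation=2))
f=bars('side');blk()
go(422,53,192,-90)"
```

```text
L 260 x [463.8 587.8] pitch -0.8 yaw -2.8 y 52.5
M 276 x [531.6 670.2] pitch -10.7 yaw 2.3 y -25.8
R 275 x [532.3 666.7] pitch -10.8 yaw 2.9 y -106.2
L 229 x [451.3 585.3] pitch 0.5 yaw -2.9 y 58.1
M 192 x [535.6 665.4] pitch -11.0 yaw 2.8 y -19.2
R 173 x [535.6 665.5] pitch -11.1 yaw 3.3 y -100.0
blk 415 px [408. 174.] c 598.2 -281.4 size 55.4 59.0 ang 87.6 z [13.1 16.7 20.2]
clock 44.0 pos [420.6  44.5 246.2] turn wy 2.0 shift now [-1.7 54.2 -8.5] after turn [-1.4 54.2 -8.5] tooly [-0. -0. -1.] F [-0.47 -0.75  0.04] w 0.1
```

View pics/t4.png

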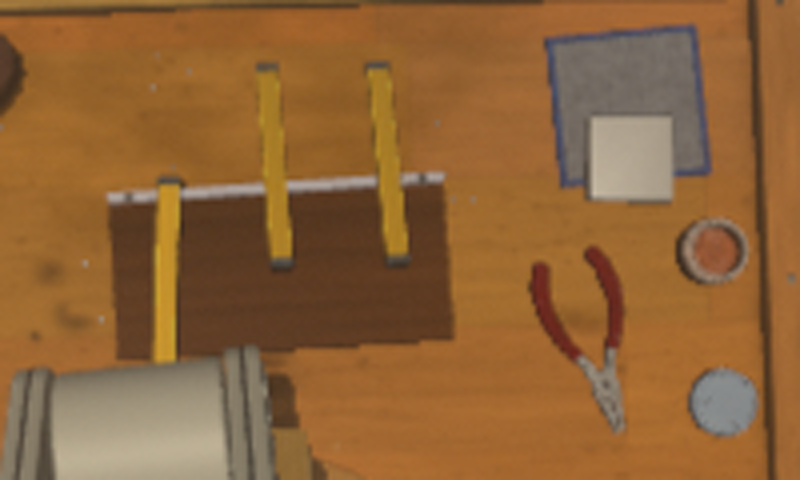

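The knock has happened: the block now sits at crop (631,158), about 40 mm off, partly past the mat's near edge. The right and middle bars are tipped. I'll put the block back before pushing the last bar.

Request:
{"name": "drive_tool", "arguments": {"series": [[0, -10, -2, 20, 0, 0, 0], [0, -16, -2, 33, 0, 0, 0], [0, -16, 0, 33, 0, 0, 0], [0, -16, 0, 33, 0, 0, 0], [0, -16, 0, 33, 0, 0, 0], [0, -16, 0, 33, 0, 0, 0], [0, -16, 0, 33, 0, 0, 0], [0, -16, 0, 33, 0, 0, 0]]}}

```text
clock: 44.67
tool_pos: [0.5511, -0.2048, 0.2498]
ee_rot: [-1.571, -0.001, -3.109]
ft_force: [0.5, 0.7, 0.2]
grip_width: 0.0854
```

Request:
{"name": "drive_tool", "arguments": {"series": [[0, -16, 0, 33, 0, 0, 0], [0, -16, 0, 33, 0, 0, 0], [0, -12, 0, 14, 0, 0, 0], [0, 0, 0, 0, 0, 0, 0], [0, 0, 0, 0, 0, 0, 0]]}}

```text
clock: 45.08
tool_pos: [0.5972, -0.2819, 0.2494]
ee_rot: [-1.571, -0.001, -3.11]
ft_force: [-0.6, 0.3, -0.9]
grip_width: 0.0855
```

```bash
python3 -c "
from h import *
blk()
go(598,-281,168,-90)"
```

```text
clock 45.13 pos [ 596.8 -280.7  249.3] turn wy 1.9 shift now [-1.4 81.3  0.4] after turn [-1.4 81.3  0.4] tooly [-0.002  0.001 -1.   ] F [-0.38  0.62 -0.24] w 85.3
```

Request:
{"name": "drive_tool", "arguments": {"series": [[0, -1, 20, 0, 0, 1, 0], [0, 0, 20, 0, 0, 1, 0], [0, 0, 20, 0, 0, 0, 0], [0, 0, 15, 0, 0, 0, 0], [0, 0, 5, 0, 0, 0, 0], [0, 0, 0, 0, 0, 0, 0], [0, 0, 0, 0, 0, 0, 0]]}}

```text
clock: 45.72
tool_pos: [0.5989, -0.2798, 0.1706]
ee_rot: [-1.571, -0.0, -3.141]
ft_force: [0.4, -0.1, 1.9]
grip_width: 0.0854
```

Request:
{"name": "drive_tool", "arguments": {"series": [[0.35, 0, 0, 0, 0, 0, 0], [0.35, 0, 0, 0, 0, 0, 0], [0.35, 0, 0, 0, 0, 0, 0], [0.35, 0, 0, 0, 0, 0, 0], [0.35, 0, 0, 0, 0, 0, 0], [0.35, 0, 0, 0, 0, 0, 0]]}}

```text
clock: 46.22
tool_pos: [0.5994, -0.2801, 0.1718]
ee_rot: [-1.57, 0.002, 3.141]
ft_force: [-0.7, 2.2, 6.5]
grip_width: 0.0595
```

Request:
{"name": "drive_tool", "arguments": {"series": [[0.35, -5, 0, 0, 0, 0, 0], [0.35, -10, 0, 0, 0, 0, 0], [0.35, -10, 0, 0, 0, 0, 0], [0.35, -10, 0, 1, 0, 0, 0], [0.35, -5, 0, 0, 0, 0, 0], [0.35, 0, 0, 0, 0, 0, 0], [0.35, 0, 0, 0, 0, 0, 0], [0, 0, 0, 0, 0, 0, 0]]}}

```text
clock: 46.88
tool_pos: [0.6391, -0.2812, 0.1712]
ee_rot: [-1.57, 0.001, 3.142]
ft_force: [0.4, -0.4, 0.3]
grip_width: 0.0694
```

Request:
{"name": "drive_tool", "arguments": {"series": [[0, 0, 0, 0, 0, 0, 0], [0, 0, 0, 0, 0, 0, 0], [0, 0, 0, 0, 0, 0, 0], [0, 0, -10, 0, 0, 0, 0], [0, 0, -30, 0, 0, 0, 0], [0, 0, -40, 0, 0, 0, 0], [0, 35, -8, -33, 0, 0, 0], [1, 35, 0, -33, 0, 0, 0]]}}

```text
clock: 47.55
tool_pos: [0.5805, -0.2253, 0.2617]
ee_rot: [-1.567, 0.009, 3.14]
ft_force: [0.1, 1.6, -0.8]
grip_width: 0.0753
```

```bash
python3 -c "
from h import *
blk()
go(422,53,246,-88)"
```

```text
clock 47.6 pos [ 571.1 -218.8  257.2] turn wy -2.0 shift now [ 149.    13.6 -271.7] after turn [ 139.4   13.6 -276.7] tooly [-0.008  0.004 -1.   ] F [-7.02  5.34 -2.98] w 68.8
```

Request:
{"name": "drive_tool", "arguments": {"series": [[1, 15, 0, -33, 0, -1, 0], [1, 15, 0, -33, 0, -1, 0], [1, 15, 0, -33, 0, 0, 0], [1, 15, 0, -33, 0, 0, 0], [1, 15, 0, -33, 0, 0, 0], [1, 15, 0, -33, 0, 0, 0], [1, 15, 0, -33, 0, 0, 0], [1, 15, 0, -25, 0, 0, 0]]}}

```text
clock: 48.27
tool_pos: [0.4506, 0.03, 0.2577]
ee_rot: [-1.571, 0.0, -3.106]
ft_force: [0.7, 1.0, -0.4]
grip_width: -0.0
```

Request:
{"name": "drive_tool", "arguments": {"series": [[1, 0, 0, 0, 0, 0, 0], [1, 0, 0, 0, 0, 0, 0], [1, 0, 0, 0, 0, 0, 0]]}}

```text
clock: 48.52
tool_pos: [0.4522, 0.0283, 0.2577]
ee_rot: [-1.571, 0.001, -3.106]
ft_force: [0.8, 0.2, 0.5]
grip_width: -0.0002
```

```bash
python3 -c "
from h import *
f=blk(); bars()
go(422,53,192,-88)"
```

```text
blk 427 px [408. 160.] c 638.7 -284.6 size 59.6 59.2 ang 88.5 z [12.8 16.6 20.1]
L 168 x [508.8 604.4] pitch -1.9 yaw -0.7 y 51.6
M 272 x [533.5 668.8] pitch -10.1 yaw 2.4 y -25.7
R 278 x [532.4 666.9] pitch -10.9 yaw 2.9 y -106.1
clock 48.62 pos [452.4  27.6 257.4] turn wy -0.1 shift now [ 29.6  65.4 -26.4] after turn [ 29.6  65.4 -26.4] tooly [ 0.001 -0.    -1.   ] F [-0.24  0.4  -0.68] w -0.2
```

Request:
{"name": "drive_tool", "arguments": {"series": [[1, 15, 0, -13, 0, 0, 0], [1, 15, 20, -13, 0, 0, 0], [1, 0, 20, 0, 0, 0, 0], [1, 0, 25, 0, 0, 0, 0], [1, 0, 0, 0, 0, 0, 0], [1, 0, 0, 0, 0, 0, 0]]}}

```text
clock: 49.12
tool_pos: [0.4208, 0.0525, 0.1915]
ee_rot: [-1.571, -0.003, -3.108]
ft_force: [0.7, -0.4, -0.2]
grip_width: 0.0003
```

Request:
{"name": "drive_tool", "arguments": {"series": [[1, -6, 0, 0, 0, 0, 0], [1, -6, 0, 0, 0, 0, 0], [1, -6, 0, 0, 0, 0, 0], [1, -6, 0, 0, 0, 0, 0], [1, -6, 0, 0, 0, 0, 0], [1, -6, 0, 0, 0, 0, 0], [1, -6, 0, 0, 0, 0, 0], [1, 0, 0, 0, 0, 0, 0]]}}

```text
clock: 49.78
tool_pos: [0.4642, 0.0548, 0.1924]
ee_rot: [-1.571, 0.003, -3.107]
ft_force: [-0.2, -0.5, 0.2]
grip_width: 0.0004
```

Request:
{"name": "drive_tool", "arguments": {"series": [[1, -2, 0, 0, 0, 0, 0], [1, 0, 0, 0, 0, 0, 0], [1, 0, 0, 0, 0, 0, 0], [1, 3, 0, 0, 0, 0, 0], [1, 0, 0, 0, 0, 0, 0], [1, 0, 0, 0, 0, 0, 0], [1, 0, 0, 0, 0, 0, 0], [1, 0, 0, 0, 0, 0, 0]]}}

```text
clock: 50.45
tool_pos: [0.4617, 0.0547, 0.1922]
ee_rot: [-1.571, 0.0, -3.107]
ft_force: [-0.9, -0.2, -0.5]
grip_width: 0.0002
```

```bash
python3 k.py L; python3 -c "
from h import *
f=bars()"
```

```text
top 42 front xmax 619.8 z median 26.4 z front 26.5
50.5 [0.4617 0.0546 0.1922]
L 203 x [520.2 642.2] pitch -0.9 yaw -2.2 y 54.5
M 274 x [531.7 670.2] pitch -10.5 yaw 1.8 y -26.0
R 280 x [532.4 667.3] pitch -11.3 yaw 2.8 y -106.2
```

Request:
{"name": "drive_tool", "arguments": {"series": [[1, -5, 0, 0, 0, 0, 0], [1, 0, 0, 0, 0, 0, 0], [1, 0, 0, 0, 0, 0, 0], [1, 3, 0, 0, 0, 0, 0], [1, 0, 0, 0, 0, 0, 0], [1, 0, 0, 0, 0, 0, 0], [1, 0, 0, 0, 0, 0, 0], [1, 0, 0, 0, 0, 0, 0]]}}

```text
clock: 51.22
tool_pos: [0.4637, 0.0547, 0.1922]
ee_rot: [-1.571, 0.0, -3.107]
ft_force: [0.2, -0.5, -0.6]
grip_width: 0.0001
```

```bash
python3 k.py L
```

```text
top 47 front xmax 622.5 z median 27.5 z front 27.5
51.2667 [0.4637 0.0547 0.1922]
```

Request:
{"name": "drive_tool", "arguments": {"series": [[1, -5, 0, 0, 0, 0, 0], [1, 0, 0, 0, 0, 0, 0], [1, 0, 0, 0, 0, 0, 0], [1, 3, 0, 0, 0, 0, 0], [1, 0, 0, 0, 0, 0, 0], [1, 0, 0, 0, 0, 0, 0], [1, 0, 0, 0, 0, 0, 0], [1, 0, 0, 0, 0, 0, 0]]}}

```text
clock: 51.93
tool_pos: [0.4656, 0.0548, 0.1922]
ee_rot: [-1.571, 0.0, -3.107]
ft_force: [-0.2, -0.3, 0.4]
grip_width: -0.0002
```

```bash
python3 k.py L
```

```text
top 48 front xmax 623.0 z median 28.4 z front 28.1
51.9833 [0.4657 0.0548 0.1922]
```

Request:
{"name": "drive_tool", "arguments": {"series": [[1, -5, 0, 0, 0, 0, 0], [1, 0, 0, 0, 0, 0, 0], [1, 0, 0, 0, 0, 0, 0], [1, 3, 0, 0, 0, 0, 0], [1, 0, 0, 0, 0, 0, 0], [1, 0, 0, 0, 0, 0, 0], [1, 0, 0, 0, 0, 0, 0], [1, 0, 0, 0, 0, 0, 0]]}}

```text
clock: 52.65
tool_pos: [0.4676, 0.0549, 0.1922]
ee_rot: [-1.571, 0.0, -3.107]
ft_force: [-0.1, 0.0, -0.5]
grip_width: -0.0
```

```bash
python3 k.py L
```

```text
top 54 front xmax 625.6 z median 27.7 z front 28.5
52.7 [0.4677 0.0548 0.1922]
```

Request:
{"name": "drive_tool", "arguments": {"series": [[1, -5, 0, 0, 0, 0, 0], [1, 0, 0, 0, 0, 0, 0], [1, 0, 0, 0, 0, 0, 0], [1, 3, 0, 0, 0, 0, 0], [1, 0, 0, 0, 0, 0, 0], [1, 0, 0, 0, 0, 0, 0], [1, 0, 0, 0, 0, 0, 0], [1, 0, 0, 0, 0, 0, 0]]}}

```text
clock: 53.37
tool_pos: [0.4696, 0.0549, 0.1922]
ee_rot: [-1.571, 0.0, -3.107]
ft_force: [0.7, -0.5, 0.5]
grip_width: -0.0001
```

```bash
python3 k.py L
```

```text
top 54 front xmax 628.2 z median 27.6 z front 28.3
53.4167 [0.4696 0.0549 0.1922]
```

Request:
{"name": "drive_tool", "arguments": {"series": [[1, -5, 0, 0, 0, 0, 0], [1, 0, 0, 0, 0, 0, 0], [1, 0, 0, 0, 0, 0, 0], [1, 3, 0, 0, 0, 0, 0], [1, 0, 0, 0, 0, 0, 0], [1, 0, 0, 0, 0, 0, 0], [1, 0, 0, 0, 0, 0, 0], [1, 0, 0, 0, 0, 0, 0]]}}

```text
clock: 54.08
tool_pos: [0.4716, 0.055, 0.1922]
ee_rot: [-1.571, 0.0, -3.107]
ft_force: [0.5, -0.9, -1.1]
grip_width: -0.0002
```

```bash
python3 k.py L
```

```text
top 51 front xmax 628.3 z median 28.0 z front 28.1
54.1333 [0.4717 0.055  0.1922]
```

Request:
{"name": "drive_tool", "arguments": {"series": [[1, -5, 0, 0, 0, 0, 0], [1, 0, 0, 0, 0, 0, 0], [1, 0, 0, 0, 0, 0, 0], [1, 3, 0, 0, 0, 0, 0], [1, 0, 0, 0, 0, 0, 0], [1, 0, 0, 0, 0, 0, 0], [1, 0, 0, 0, 0, 0, 0], [1, 0, 0, 0, 0, 0, 0]]}}

```text
clock: 54.8
tool_pos: [0.4736, 0.0551, 0.1922]
ee_rot: [-1.571, 0.0, -3.107]
ft_force: [-0.0, -0.8, -0.1]
grip_width: -0.0001
```

```bash
python3 k.py L
```

```text
top 57 front xmax 630.9 z median 28.5 z front 28.7
54.85 [0.4737 0.0551 0.1922]
```

Request:
{"name": "drive_tool", "arguments": {"series": [[1, -5, 0, 0, 0, 0, 0], [1, 0, 0, 0, 0, 0, 0], [1, 0, 0, 0, 0, 0, 0], [1, 3, 0, 0, 0, 0, 0], [1, 0, 0, 0, 0, 0, 0], [1, 0, 0, 0, 0, 0, 0], [1, 0, 0, 0, 0, 0, 0], [1, 0, 0, 0, 0, 0, 0]]}}

```text
clock: 55.52
tool_pos: [0.4756, 0.0551, 0.1922]
ee_rot: [-1.571, 0.0, -3.107]
ft_force: [0.2, 0.4, 0.3]
grip_width: -0.0002
```

```bash
python3 k.py L
```

```text
top 60 front xmax 634.6 z median 26.1 z front 25.3
55.5667 [0.4756 0.0551 0.1922]
```

Request:
{"name": "drive_tool", "arguments": {"series": [[1, 0, 0, 0, 0, 0, 0], [1, 0, 0, 0, 0, 0, 0], [1, 0, 0, 0, 0, 0, 0]]}}

```text
clock: 55.82
tool_pos: [0.4756, 0.0551, 0.1921]
ee_rot: [-1.571, 0.0, -3.107]
ft_force: [-0.4, -1.1, 0.4]
grip_width: 0.0
```

```bash
python3 k.py L
```

```text
top 60 front xmax 634.0 z median 27.6 z front 27.1
55.8667 [0.4756 0.0551 0.1921]
```

Still level, so that reading was noise. Continuing.

Request:
{"name": "drive_tool", "arguments": {"series": [[1, -5, 0, 0, 0, 0, 0], [1, 0, 0, 0, 0, 0, 0], [1, 0, 0, 0, 0, 0, 0], [1, 3, 0, 0, 0, 0, 0], [1, 0, 0, 0, 0, 0, 0], [1, 0, 0, 0, 0, 0, 0], [1, 0, 0, 0, 0, 0, 0], [1, 0, 0, 0, 0, 0, 0]]}}

```text
clock: 56.53
tool_pos: [0.4776, 0.0552, 0.1922]
ee_rot: [-1.571, 0.0, -3.107]
ft_force: [0.3, 0.3, -0.1]
grip_width: 0.0001
```

```bash
python3 k.py L
```

```text
top 67 front xmax 636.4 z median 18.0 z front 14.8
56.5833 [0.4777 0.0552 0.1922]
```

Request:
{"name": "drive_tool", "arguments": {"series": [[1, -5, 0, 0, 0, 0, 0], [1, 0, 0, 0, 0, 0, 0], [1, 0, 0, 0, 0, 0, 0], [1, 3, 0, 0, 0, 0, 0], [1, 0, 0, 0, 0, 0, 0], [1, 0, 0, 0, 0, 0, 0], [1, 0, 0, 0, 0, 0, 0], [1, 0, 0, 0, 0, 0, 0]]}}

```text
clock: 57.25
tool_pos: [0.4796, 0.0553, 0.1922]
ee_rot: [-1.571, 0.0, -3.107]
ft_force: [-0.1, -0.7, 0.5]
grip_width: -0.0001
```

```bash
python3 k.py L
```

```text
top 67 front xmax 636.1 z median 17.3 z front 14.1
57.3 [0.4796 0.0553 0.1922]
```

All three bars are tipped. Next: retreat, measure the bars and edge in detail, and go towards the saddles.

Request:
{"name": "drive_tool", "arguments": {"series": [[1, 25, 0, 0, 0, 0, 0], [1, 20, -30, 0, 0, 0, 0], [0.5, 0, -40, -20, 0, 0, 0], [0.5, -10, -20, -40, 0, 0, 0], [0.5, -10, 0, -40, 0, 0, 0], [0.5, -15, 0, -40, 0, 0, 0], [0.5, -10, 0, -25, 0, 0, 0], [0.5, 0, 0, 0, 0, 0, 0]]}}

```text
clock: 57.97
tool_pos: [0.4748, 0.2185, 0.2786]
ee_rot: [-1.573, 0.005, -3.103]
ft_force: [1.0, 0.6, 0.7]
grip_width: 0.0426
```

```bash
cat > m.py <<'E'
from h import *
f=grab_frame('top');np.savez('cur.npz',**f);P=pts(f);P[f['range_z']<=0]=np.nan
H,S,V=cv2.split(cv2.cvtColor(f['frame'],cv2.COLOR_BGR2HSV))
b=np.zeros_like(H,bool); b[135:245,195:370]=1
print("tabs/steel")
rect2(P,b&(S<75)&(V>140)&(P[...,2]>.006),'w',12)
m=(H>15)&(H<30)&(S>130)&(V>110)&(P[...,2]>.010)&(P[...,0]>.5)&(P[...,0]<.70)
m&=(P[...,2]>.022)|(P[...,0]>.6)
rect2(P,m,'brass',60)
dark=(V<85)&(S<120)&(P[...,0]>.47)&(P[...,0]<.70)&(abs(P[...,1]+.03)<.11)
rect2(P,dark&(P[...,2]>.010),'cap',4)
bars('side')
cv2.imwrite('pics/t5.png',cv2.resize(f['frame'][140:225,270:370],None,fx=7,fy=7,interpolation=2))
go(486,222,260,-90)
E
python3 m.py
```

```text
tabs/steel
w 50 px [332. 180.] c 585.3 -66.5 size 6.1 60.5 ang 2.1 z [12.9 16.1 18.8]
w 49 px [304. 182.] c 582.3 14.9 size 5.9 63.0 ang 2.2 z [13.  15.9 19.3]
w 26 px [203. 186.] c 574.6 295.6 size 9.3 19.7 ang 89.9 z [38.8 41.8 44.6]
w 36 px [232. 186.] c 573.9 214.9 size 12.8 26.9 ang 61.5 z [36.  40.4 44.6]
brass 192 px [490. 140.] c 663.1 -463.3 size 46.2 42.6 ang 33.6 z [131.1 151.2 154.5]
brass 273 px [347. 175.] c 600.4 -106.4 size 137.3 16.4 ang 3.1 z [13.  26.7 38.7]
brass 259 px [318. 176.] c 600.0 -26.0 size 137.7 16.0 ang 2.8 z [13.6 26.  38.4]
brass 293 px [498. 166.] c 603.3 -511.1 size 24.0 154.0 ang 0.1 z [ 64.8  72.4 119. ]
brass 254 px [289. 187.] c 570.7 56.0 size 15.8 130.8 ang 87.4 z [14.5 33.1 49.8]
cap 7 px [321. 201.] c 526.6 -30.6 size 2.2 14.2 ang 12.0 z [30.7 35.1 40.2]
cap 9 px [349. 200.] c 525.5 -110.6 size 14.9 3.6 ang 83.5 z [23.  39.3 41.2]
cap 12 px [288. 212.] c 498.6 59.1 size 14.4 2.7 ang 88.1 z [41.9 48.2 54.7]
L 88 x [506.3 638.6] pitch -16.1 yaw -3.6 y 60.7
M 64 x [533.7 667. ] pitch -10.6 yaw 3.1 y -17.6
R 46 x [533.  666.8] pitch -10.4 yaw 2.6 y -103.1
clock 58.07 pos [472.7 215.  277.5] turn wy 2.1 shift now [-13.6  17.5  -6.5] after turn [-13.3  17.5  -7. ] tooly [-0. -0. -1.] F [0.21 0.7  0.72] w 42.5
```

View pics/t5.png

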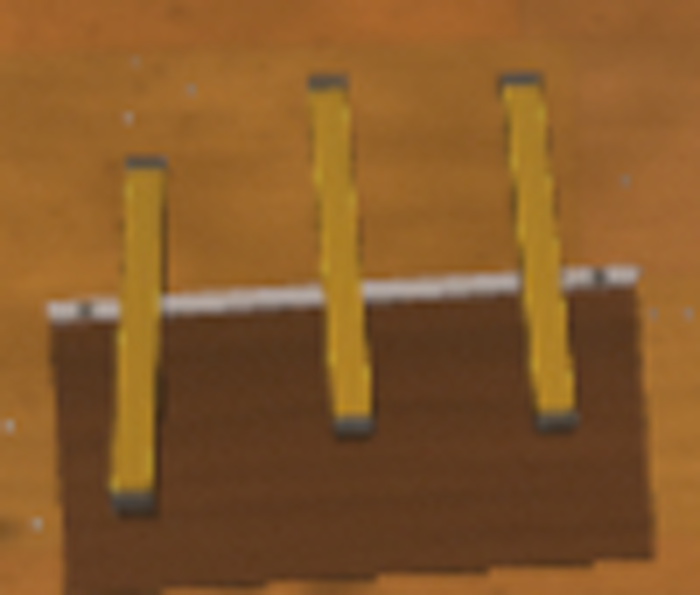

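The crop shows all three bars tipped over the steel edge, caps at top (145,160), (328,80) and (521,78). I'll work out the saddle poses from the first frame.

```bash
cat >> h.py <<'E'
def goal(x,y,z,tilt,up,L=171):
    """saddle middle at (x,y,z) with the tool tilted; up = clearance along its axis"""
    t=np.radians(tilt); p=np.array([x,y,z])+(L+up)*np.array([np.sin(t),0,np.cos(t)])
    o=telemetry.get_obs(); M=R.from_euler('xyz',o["ee_rot"]).as_matrix()
    print("TCP goal",p.round(1)); go(*p)
    print("tilt now",np.degrees(np.arctan2(-M[0,1],-M[2,1])).round(2),"jaw yaw",np.degrees(np.arctan2(M[1,2],M[0,2])).round(2),"jaw slope",M[2,2].round(3))
E
python3 - <<'E'
from h import *
f=dict(np.load("top0.npz")); P=pts(f); P[f["range_z"]<=0]=np.nan
H,S,V=cv2.split(cv2.cvtColor(f["frame"],cv2.COLOR_BGR2HSV))
b=np.zeros_like(H,bool); b[178:228,196:250]=1
rect2(P,b&(P[...,2]>.009),"body",60)
rect2(P,b&(S<60)&(V>130)&(P[...,2]>.03),"tab",12)
go(486.5,222,192,-91)
E
```

```text
body 174 px [235. 186.] c 575.1 214.1 size 49.9 27.6 ang 72.6 z [11.8 16.6 42.9]
body 182 px [206. 188.] c 573.3 295.7 size 28.0 49.6 ang 8.8 z [11.5 16.9 41.7]
body 180 px [206. 218.] c 487.0 296.9 size 28.1 50.6 ang 10.7 z [11.8 16.8 43.1]
body 172 px [232. 217.] c 487.2 221.7 size 27.6 49.3 ang 2.5 z [11.9 16.1 43.5]
tab 32 px [204. 187.] c 573.1 295.7 size 8.5 22.9 ang 89.2 z [38.1 40.4 43.7]
tab 34 px [233. 186.] c 574.2 213.8 size 10.4 24.2 ang 73.9 z [35.2 41.9 44.9]
tab 30 px [230. 217.] c 487.6 221.1 size 9.7 22.2 ang 88.5 z [38.5 41.7 45. ]
tab 33 px [203. 218.] c 486.5 297.3 size 22.8 10.0 ang 5.9 z [37.7 41.4 44.9]
clock 58.07 pos [472.7 215.  277.5] turn wy 3.1 shift now [-14.1  85.5  -6.5] after turn [-13.7  85.5  -7.2] tooly [-0. -0. -1.] F [0.21 0.7  0.72] w 42.5
```

Request:
{"name": "drive_tool", "arguments": {"series": [[0.5, -14, 0, -6, 0, 1, 0], [0.5, 0, 20, 0, 0, 0, 0], [0.5, 0, 20, 0, 0, 0, 0], [0.5, 0, 0, 0, 0, 0, 0], [0.5, 0, 0, 0, 0, 0, 0]]}}

```text
clock: 58.48
tool_pos: [0.4857, 0.2193, 0.2368]
ee_rot: [-1.569, -0.004, -3.125]
ft_force: [0.4, 0.5, -0.4]
grip_width: 0.043
```

```bash
python3 -c "
from h import *
go(487.2,221.5,192)"
```

```text
clock 58.48 pos [485.7 219.3 236.8] turn wy 0.0 shift now [-1.7 44.7 -2.2] after turn [-1.7 44.7 -2.2] tooly [-0.004 -0.002 -1.   ] F [ 0.43  0.47 -0.4 ] w 43.0
```

Request:
{"name": "drive_tool", "arguments": {"series": [[0.5, -1, 20, -2, 0, 0, 0], [0.5, 0, 15, 0, 0, 0, 0], [0.5, 0, 10, 0, 0, 0, 0], [0.5, 0, 0, 0, 0, 0, 0], [0.5, 0, 0, 0, 0, 0, 0], [1, 0, 0, 0, 0, 0, 0], [1, 0, 0, 0, 0, 0, 0], [1, 0, 0, 0, 0, 0, 0]], "grip_force": 60}}

```text
clock: 59.15
tool_pos: [0.488, 0.2228, 0.1937]
ee_rot: [-1.571, 0.002, -3.124]
ft_force: [-0.1, 0.1, 2.4]
grip_width: 0.0107
```

Request:
{"name": "drive_tool", "arguments": {"series": [[1, 0, 0, 0, 0, 0, 0], [1, 0, 0, 0, 0, 0, 0], [1, 0, 0, 0, 0, 0, 0]]}}

```text
clock: 59.4
tool_pos: [0.488, 0.2228, 0.1937]
ee_rot: [-1.571, 0.002, -3.124]
ft_force: [-0.7, -1.7, 6.9]
grip_width: 0.011
```

```bash
python3 -c "
from h import *
go(487.2,221.5,192)"
```

```text
clock 59.4 pos [488.  222.8 193.7] turn wy 0.0 shift now [0.8 1.7 1.3] after turn [0.8 1.7 1.3] tooly [ 0.002  0.001 -1.   ] F [-0.7  -1.72  6.88] w 11.0
```

Saddle gripped at a width of 11 mm. Lifting it and carrying it to the left bar.

Request:
{"name": "drive_tool", "arguments": {"series": [[1, 0, -10, 0, 0, 0, 0], [1, 0, -20, 0, 0, 0, 0], [1, 0, -30, 0, 0, 0, 0], [1, -26, 0, 27, 0, 0, 0], [1, -26, 0, 27, 0, 0, 0], [1, -26, 0, 27, 0, 0, 0], [1, -26, 0, 27, 0, 0, 0], [1, -26, 0, 27, 0, 0, 0]]}}

```text
clock: 60.07
tool_pos: [0.6208, 0.0886, 0.2538]
ee_rot: [-1.571, 0.001, -3.124]
ft_force: [0.5, 0.9, -0.3]
grip_width: 0.0104
```

Request:
{"name": "drive_tool", "arguments": {"series": [[1, -26, 0, 27, 0, 1.8, 0], [1, 0, 0, 0, 0, 1.8, 0], [1, 0, 0, 0, 0, 0, -5.3], [1, 0, 0, 0, 0, 0, -5.3], [1, 0, 0, 0, 0, 0, -5.3], [1, 0, 0, 0, 0, 0, 0], [1, 0, 0, 0, 0, 0, 0], [1, 0, 0, 0, 0, 0, 0]]}}

```text
clock: 60.73
tool_pos: [0.6462, 0.0634, 0.2529]
ee_rot: [-1.571, -0.275, 3.096]
ft_force: [0.2, 0.5, -0.8]
grip_width: 0.0107
```

```bash
python3 -c "
from h import *
goal(590.9,55.1,36.8,16,30,172.7)"
```

```text
TCP goal [646.8  55.1 231.6]
clock 60.73 pos [646.2  63.4 252.9] turn wy 0.0 shift now [-6.7 20.2  8.3] after turn [-6.7 20.2  8.3] tooly [-0.271  0.012 -0.962] F [ 0.16  0.51 -0.76] w 10.7
tilt now 15.73 jaw yaw -92.6 jaw slope 0.0
```

Request:
{"name": "drive_tool", "arguments": {"series": [[1, -6, 10, 10, 0, 0, 0], [1, 0, 10, 0, 0, 0, 0], [1, 0, 0, 0, 0, 0, 0], [1, 0, 0, 0, 0, 0, 0]]}}

```text
clock: 61.07
tool_pos: [0.6454, 0.0531, 0.2304]
ee_rot: [-1.571, -0.28, 3.096]
ft_force: [-0.3, -0.7, -0.5]
grip_width: 0.011
```

```bash
python3 - <<'E'
s=open('h.py').read()
s=s.replace("t=np.radians(tilt); p=np.array([x,y,z])+(L+up)*np.array([np.sin(t),0,np.cos(t)])\n    o=telemetry.get_obs(); M=R.from_euler('xyz',o[\"ee_rot\"]).as_matrix()","o=telemetry.get_obs(); M=R.from_euler('xyz',o[\"ee_rot\"]).as_matrix(); p=np.array([x,y,z])-(L+up)*M[:,1]")
open('h.py','w').write(s)
E
python3 -c "
from h import *
goal(590.9,55.1,36.8,16,30,172.7)
f=grab_frame('side');cv2.imwrite('pics/s3.png',cv2.resize(f['frame'][50:140,260:380],None,fx=6,fy=6,interpolation=2))"
```

```text
TCP goal [646.8  52.6 231.6]
clock 61.07 pos [645.4  53.1 230.4] turn wy 0.0 shift now [-1.1 -1.6  0.4] after turn [-1.1 -1.6  0.4] tooly [-0.276  0.012 -0.961] F [-0.26 -0.68 -0.48] w 11.0
tilt now 16.01 jaw yaw -92.63 jaw slope 0.0
```

View pics/s3.png

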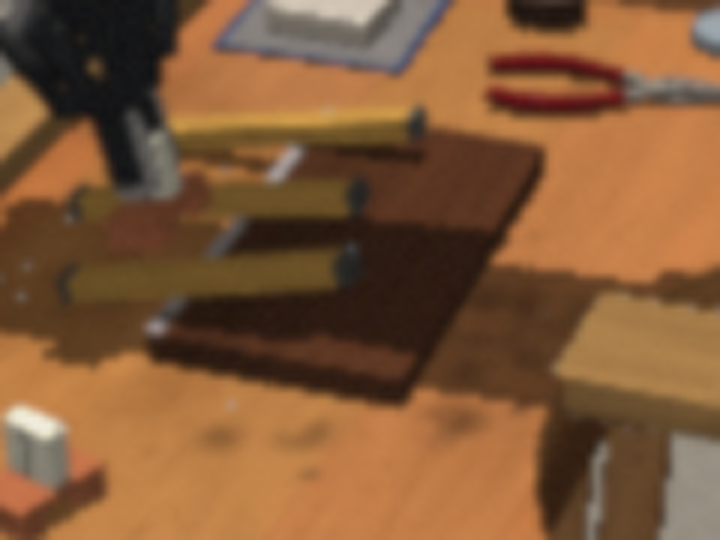

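The side view shows the saddle held at about (155,210), above the left bar near the edge. Lowering it along the tool axis.

Request:
{"name": "drive_tool", "arguments": {"series": [[1, -2, 8, 0, 0, 0, 0], [1, 0, 8, 0, 0, 0, 0], [1, 0, 6, 0, 0, 0, 0], [1, 0, 4, 0, 0, 0, 0], [1, 0, 2, 0, 0, 0, 0], [1, 0, 0, 0, 0, 0, 0], [1, 0, 0, 0, 0, 0, 0], [1, 0, 0, 0, 0, 0, 0]]}}

```text
clock: 61.78
tool_pos: [0.6405, 0.0537, 0.2043]
ee_rot: [-1.571, -0.277, 3.096]
ft_force: [0.0, 0.5, 1.1]
grip_width: 0.0109
```

```bash
python3 -c "
from h import *
goal(590.9,55.1,36.8,16,0,172.7)
f=grab_frame('side');cv2.imwrite('pics/s4.png',cv2.resize(f['frame'][50:140,260:380],None,fx=6,fy=6,interpolation=2))"
```

```text
TCP goal [638.1  52.9 202.9]
clock 61.78 pos [640.5  53.7 204.3] turn wy 0.0 shift now [1.9 2.  0.9] after turn [1.9 2.  0.9] tooly [-0.273  0.013 -0.962] F [0.03 0.45 1.07] w 10.9
tilt now 15.87 jaw yaw -92.6 jaw slope -0.0
```

View pics/s4.png

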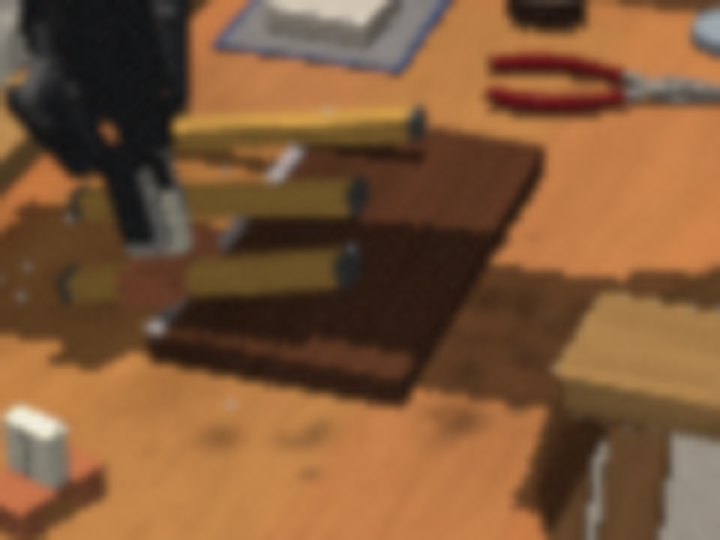

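The saddle is astride the left bar at (155,280), about 2 mm above seated.

Request:
{"name": "drive_tool", "arguments": {"series": [[1, 1.4, 1, 0.7, 0, 0, 0], [1, 0, 1.2, 0, 0, 0, 0], [1, 0, 0, 0, 0, 0, 0], [0.85, 0, 0, 0, 0, 0, 0], [0.6, 0, 0, 0, 0, 0, 0], [0.6, 0, 0, 0, 0, 0, 0], [0.6, 0, 0, 0, 0, 0, 0], [0.6, 0, 0, 0, 0, 0, 0]]}}

```text
clock: 62.5
tool_pos: [0.6383, 0.053, 0.2023]
ee_rot: [-1.571, -0.278, 3.096]
ft_force: [0.2, 1.1, -0.4]
grip_width: 0.0343
```

Request:
{"name": "drive_tool", "arguments": {"series": [[0.6, 0, -5, 0, 0, 0, 0], [0.6, 0, -20, 0, 0, 0, 0], [0.6, 0, -35, 0, 0, 0, 0], [0.6, 0, -10, -30, 0, -1.5, 5.3], [0.6, 0, 0, -38, 0, -1.5, 5.3], [0.6, 0, 0, -38, 0, -3.3, 5.3], [0.6, 0, 0, -38, 0, -5.3, 0], [0.5, 0, 0, -38, 0, 0, 0]]}}

```text
clock: 63.17
tool_pos: [0.6512, 0.2351, 0.2723]
ee_rot: [-1.583, 0.004, -2.981]
ft_force: [1.7, -0.0, -1.2]
grip_width: 0.0426
```

```bash
python3 -c "
from h import *
f=grab_frame('top');cv2.imwrite('pics/t6.png',cv2.resize(f['frame'][140:225,270:370],None,fx=7,fy=7,interpolation=2))
P=pts(f);P[f['range_z']<=0]=np.nan;H,S,V=cv2.split(cv2.cvtColor(f['frame'],cv2.COLOR_BGR2HSV))
b=np.zeros_like(H,bool); b[135:245,195:370]=1
rect2(P,b&(S<75)&(V>140)&(P[...,2]>.03)&(P[...,2]<.075),'tab',8)
rect2(P,b&(H<14)&(S>110)&(P[...,2]>.01)&(P[...,1]<.2),'body',20)
go(487,297,250,-82)"
```

```text
tab 35 px [290. 176.] c 596.1 53.5 size 23.0 8.7 ang 0.1 z [53.5 58.5 62.6]
tab 18 px [234. 185.] c 573.8 211.2 size 6.4 23.1 ang 81.8 z [38.5 40.8 44.2]
body 58 px [246. 143.] c 693.1 175.2 size 48.4 18.8 ang 63.9 z [36.3 39.1 42.4]
body 2739 px [319. 203.] c 536.8 -27.6 size 139.0 237.3 ang 2.0 z [12.7 16.2 23.3]
body 33 px [241. 188.] c 568.7 194.6 size 9.1 25.9 ang 86.5 z [11.1 14.4 19.4]
clock 63.22 pos [649.8 241.5 272.4] turn wy 1.2 shift now [151.9  23.  -80.4] after turn [153.6  23.  -77.2] tooly [ 0.002  0.015 -1.   ] F [-0.4   4.44  0.48] w 42.6
```

View pics/t6.png

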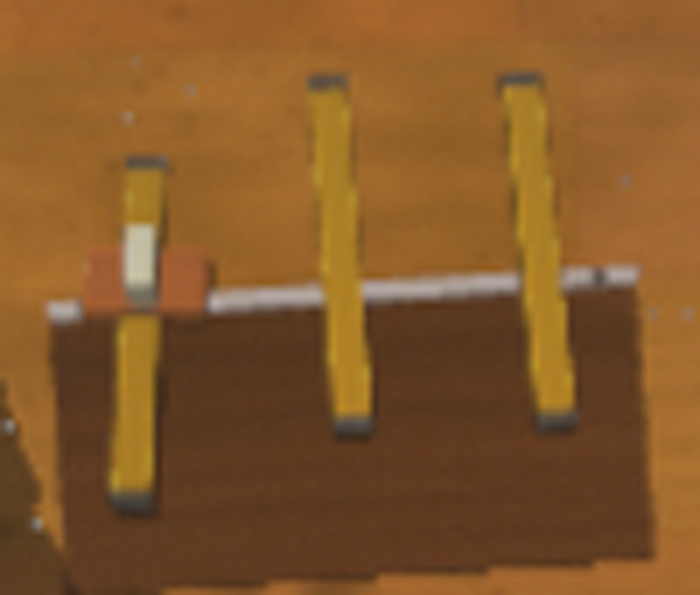

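The left bar's saddle is seated, with its tab at crop (140,258); the measured top at x=596.1 matches the 596.7 expected. Now the second saddle, at (487,297).

Request:
{"name": "drive_tool", "arguments": {"series": [[0.5, 38, 0, -19, 0, 1.2, 0], [0.5, 38, 0, -19, 0, 0, 0], [0.5, 38, 5, -19, 0, 0, 0], [0.5, 39, 15, -20, 0, 0, 0], [0.5, 0, 10, 0, 0, 0, 0], [0.5, 0, 0, 0, 0, 0, 0], [0.5, 0, 0, 0, 0, 0, 0], [0.5, 0, 0, 0, 0, 0, 0]]}}

```text
clock: 63.88
tool_pos: [0.4971, 0.2865, 0.2444]
ee_rot: [-1.584, 0.004, -3.007]
ft_force: [-0.1, 0.3, 0.5]
grip_width: 0.0426
```

```bash
python3 -c "
from h import *
go(487,297,194,-82)"
```

```text
clock 63.88 pos [497.1 286.5 244.4] turn wy -0.3 shift now [  8.8  50.5 -11.1] after turn [  8.8  50.5 -11.2] tooly [ 0.002  0.013 -1.   ] F [-0.07  0.32  0.55] w 42.6
```

Request:
{"name": "drive_tool", "arguments": {"series": [[0.5, 9, 10, -10, 0.7, 0, 0], [0.5, 0, 15, 0, 0, 0, 0], [0.5, 0, 0, 0, 0, 0, 0], [0.5, 0, 0, 0, 0, 0, 0]]}}

```text
clock: 64.22
tool_pos: [0.4864, 0.2949, 0.2188]
ee_rot: [-1.571, 0.002, -3.008]
ft_force: [0.4, -0.2, 0.7]
grip_width: 0.0427
```

```bash
python3 -c "
from h import *
go(487,297,194,-82)"
```

```text
clock 64.22 pos [486.4 294.9 218.8] turn wy -0.3 shift now [-0.8 24.8 -2. ] after turn [-0.8 24.8 -2. ] tooly [ 0.002  0.    -1.   ] F [ 0.35 -0.22  0.73] w 42.7
```

Request:
{"name": "drive_tool", "arguments": {"series": [[0.5, -0.5, 15, -2, 0, 0, 0], [0.5, 0, 10, 0, 0, 0, 0], [0.5, 0, 0, 0, 0, 0, 0], [0.5, 0, 0, 0, 0, 0, 0], [1, 0, 0, 0, 0, 0, 0], [1, 0, 0, 0, 0, 0, 0], [1, 0, 0, 0, 0, 0, 0], [1, 0, 0, 0, 0, 0, 0]]}}

```text
clock: 64.88
tool_pos: [0.4861, 0.2975, 0.1945]
ee_rot: [-1.571, 0.003, -3.007]
ft_force: [0.3, -1.2, 5.3]
grip_width: 0.0108
```

Request:
{"name": "drive_tool", "arguments": {"series": [[1, 0, 0, 0, 0, 0, 0], [1, 0, 0, 0, 0, 0, 0]]}}

```text
clock: 65.05
tool_pos: [0.4861, 0.2975, 0.1946]
ee_rot: [-1.571, 0.003, -3.007]
ft_force: [-0.8, -0.8, 5.7]
grip_width: 0.0105
```

Request:
{"name": "drive_tool", "arguments": {"series": [[1, 0, -10, 0, 0, 0, 0], [1, 0, -20, 0, 0, 0, 0], [1, 0, -30, 0, 0, 0, 0], [1, -13, 0, 38, 0, 5, 0], [1, -13, 0, 38, 0, 0, -5.3], [1, -13, 0, 38, 0, 0, -5.4], [1, -13, 0, 38, 0, 0, 0], [1, -13, 0, 38, 0, 0, 0]]}}

```text
clock: 65.72
tool_pos: [0.563, 0.1103, 0.2485]
ee_rot: [-1.571, -0.185, -3.093]
ft_force: [1.4, 1.1, -0.3]
grip_width: 0.0112
```

```bash
python3 -c "
from h import *
goal(592.4,-26.2,37.3,10.7,30,172.7)"
```

```text
TCP goal [629.6 -24.5 236.6]
clock 65.72 pos [563.  110.3 248.5] turn wy 0.0 shift now [-61.2   0.6 137.9] after turn [-61.2   0.6 137.9] tooly [-0.183 -0.008 -0.983] F [ 1.37  1.11 -0.26] w 11.2
tilt now 10.57 jaw yaw -87.25 jaw slope -0.0
```

Request:
{"name": "drive_tool", "arguments": {"series": [[1, 0, -30, 0, 0, 0, 0], [1, 0, -10, 0, 0, 0, 0], [1, -15, 0, 35, 0, 0, 0], [1, -15, 0, 35, 0, 0, 0], [1, -16, 0, 35, 0, 0, 0], [1, -11, 0, 29, 0, 0, 0], [1, 0, 30, 0, 0, 0, 0], [1, 0, 0, 0, 0, 0, 0]]}}

```text
clock: 66.38
tool_pos: [0.6249, -0.0195, 0.2441]
ee_rot: [-1.572, -0.19, -3.095]
ft_force: [-1.8, 0.7, -1.6]
grip_width: 0.0108
```

Request:
{"name": "drive_tool", "arguments": {"series": [[1, 0, 0, 0, 0, 0, 0], [1, 0, 0, 0, 0, 0, 0]]}}

```text
clock: 66.55
tool_pos: [0.6264, -0.0177, 0.2479]
ee_rot: [-1.571, -0.185, -3.092]
ft_force: [-0.0, -1.1, -0.6]
grip_width: 0.0109
```

```bash
python3 -c "
from h import *
goal(591.5,-26.2,37.3,10.7,0,173.6)"
```

```text
TCP goal [623.4 -24.7 207.9]
clock 66.55 pos [626.4 -17.7 247.9] turn wy 0.0 shift now [-4.  39.9  6.9] after turn [-4.  39.9  6.9] tooly [-0.184 -0.009 -0.983] F [-0.01 -1.08 -0.63] w 10.9
tilt now 10.59 jaw yaw -87.18 jaw slope -0.0
```

Request:
{"name": "drive_tool", "arguments": {"series": [[1, -4, 0, 7, 0, 0, 0], [1, 0, 8, 0, 0, 0, 0], [1, 0, 6, 0, 0, 0, 0], [1, 0, 4, 0, 0, 0, 0], [1, 0, 0, 0, 0, 0, 0], [1, 0, 0, 0, 0, 0, 0]]}}

```text
clock: 67.05
tool_pos: [0.6272, -0.0259, 0.2282]
ee_rot: [-1.571, -0.186, -3.094]
ft_force: [-0.7, 0.6, -0.2]
grip_width: 0.011
```

```bash
python3 -c "
from h import *
goal(591.5,-26.2,37.3,10.7,0,173.6)"
```

```text
TCP goal [623.6 -24.7 207.9]
clock 67.05 pos [627.2 -25.9 228.2] turn wy 0.0 shift now [-0.3 20.6 -1.3] after turn [-0.3 20.6 -1.3] tooly [-0.185 -0.009 -0.983] F [-0.68  0.57 -0.23] w 11.0
tilt now 10.65 jaw yaw -87.26 jaw slope -0.0
```

Request:
{"name": "drive_tool", "arguments": {"series": [[1, 0, 5, -1.2, 0, 0, 0], [1, 0, 5, 0, 0, 0, 0], [1, 0, 4, 0, 0, 0, 0], [1, 0, 3, 0, 0, 0, 0], [1, 0, 2, 0, 0, 0, 0], [1, 0, 0, 0, 0, 0, 0], [1, 0, 0, 0, 0, 0, 0], [1, 0, 0, 0, 0, 0, 0]]}}

```text
clock: 67.72
tool_pos: [0.6239, -0.025, 0.21]
ee_rot: [-1.571, -0.185, -3.094]
ft_force: [-0.9, 1.6, -0.7]
grip_width: 0.0109
```

```bash
python3 -c "
from h import *
goal(591.5,-26.2,37.3,10.7,0,173.6)"
```

```text
TCP goal [623.4 -24.7 207.9]
clock 67.72 pos [623.9 -25.  210. ] turn wy 0.0 shift now [ 0.1  2.1 -0.3] after turn [ 0.1  2.1 -0.3] tooly [-0.184 -0.009 -0.983] F [-0.86  1.62 -0.71] w 10.9
tilt now 10.6 jaw yaw -87.26 jaw slope -0.0
```

Request:
{"name": "drive_tool", "arguments": {"series": [[1, 0, 1, 0, 0, 0, 0], [1, 0, 1.2, 0, 0, 0, 0], [1, 0, 0, 0, 0, 0, 0], [0.85, 0, 0, 0, 0, 0, 0], [0.6, 0, 0, 0, 0, 0, 0], [0.6, 0, 0, 0, 0, 0, 0], [0.6, 0, 0, 0, 0, 0, 0], [0.6, 0, 0, 0, 0, 0, 0]]}}

```text
clock: 68.38
tool_pos: [0.6235, -0.0251, 0.2078]
ee_rot: [-1.571, -0.185, -3.094]
ft_force: [0.7, -0.5, -1.3]
grip_width: 0.0343
```

Request:
{"name": "drive_tool", "arguments": {"series": [[0.6, 0, -5, 0, 0, 0, 0], [0.6, 0, -20, 0, 0, 0, 0], [0.6, 0, -40, 0, 0, 0, 0], [0.6, 0, -20, -30, 0, 0, 5.3], [0.6, 0, 0, -38, 0, 0, 5.3], [0.6, 0, 0, -38, 0, -4, 0], [0.6, 5, 0, -38, 0, 0, 0], [0.5, 5, 0, -38, 0, 0, 0]]}}

```text
clock: 69.05
tool_pos: [0.615, 0.1574, 0.2923]
ee_rot: [-1.571, 0.001, -3.024]
ft_force: [0.1, -0.0, -0.1]
grip_width: 0.0424
```

Request:
{"name": "drive_tool", "arguments": {"series": [[0.5, 5, 0, -38, 0, 0, 0], [0.5, 5, 0, -38, 0, 0, 0], [0.5, 5, 0, -38, 0, 0, 0], [0.5, 0, 0, 0, 0, 0, 0], [0.5, 0, 0, 0, 0, 0, 0]]}}

```text
clock: 69.47
tool_pos: [0.5863, 0.2694, 0.2917]
ee_rot: [-1.571, 0.0, -3.02]
ft_force: [0.4, -0.5, 0.3]
grip_width: 0.043
```

```bash
cat > v.py <<'E'
from h import *
import sys
f=grab_frame('top');cv2.imwrite(f'pics/{sys.argv[1]}.png',cv2.resize(f['frame'][135:225,270:370],None,fx=6,fy=6,interpolation=2))
P=pts(f);P[f['range_z']<=0]=np.nan;H,S,V=cv2.split(cv2.cvtColor(f['frame'],cv2.COLOR_BGR2HSV))
b=np.zeros_like(H,bool); b[135:245,195:370]=1
rect2(P,b&(S<75)&(V>140)&(P[...,2]>.03)&(P[...,2]<.075),'tab',8)
blk()
E
python3 v.py t7; python3 -c "
from h import *
go(573.3,295.7,194,-83)"
```

```text
tab 34 px [290. 176.] c 596.3 53.6 size 8.5 23.0 ang 89.9 z [53.2 58.4 62. ]
tab 35 px [319. 176.] c 593.9 -29.1 size 8.3 22.7 ang 88.5 z [55.  57.9 62.8]
blk 429 px [408. 160.] c 638.4 -284.3 size 59.6 58.8 ang 88.9 z [13.2 16.9 20.4]
clock 69.57 pos [587.  267.  291.6] turn wy -0.2 shift now [ 10.2  97.5 -30.2] after turn [ 10.1  97.5 -30.2] tooly [ 0. -0. -1.] F [-0.24 -1.38  0.14] w 42.8
```

Request:
{"name": "drive_tool", "arguments": {"series": [[0.5, 10, 0, -29, 0, 0, 0], [0.5, 0, 30, 0, 0, 0, 0], [0.5, 0, 30, 0, 0, 0, 0], [0.5, 0, 15, 0, 0, 0, 0], [0.5, 0, 0, 0, 0, 0, 0], [0.5, 0, 0, 0, 0, 0, 0]]}}

```text
clock: 70.07
tool_pos: [0.574, 0.2938, 0.2159]
ee_rot: [-1.57, -0.002, -3.026]
ft_force: [0.2, -0.3, -0.0]
grip_width: 0.0425
```

Run:
```python
from h import *
go(573.3,295.7,194,-83)
f=grab_frame('top')
g=f['frame'].astype(float); wh=g.min(2)  # blue channel low on brass/wood, high on tab
for n,(u,v),z in(("L",(290,176),.0575),("M",(319,176),.0579)):
    p=wh[v-8:v+9,u-4:u+5].copy(); p=np.clip(p-90,0,None)
    w=p.sum(1); c=p.sum(0); vv=v-8+np.arange(17); uu=u-4+np.arange(9)
    uc,vc=(c*uu).sum()/c.sum(),(w*vv).sum()/w.sum()
    print(n,round(uc,2),round(vc,2),(ray(f,uc,vc,z)*1000).round(1)); print(wh[v-8:v+9,u-1:u+2].astype(int).tolist())
```

```text
clock 70.07 pos [574.  293.8 215.9] turn wy -0.4 shift now [ 0.4 21.9 -2. ] after turn [ 0.4 21.9 -2. ] tooly [-0.002 -0.001 -1.   ] F [ 0.15 -0.29 -0.03] w 42.5
L 289.41 176.19 [595.6  53.8  57.5]
[[38, 43, 40], [39, 39, 40], [41, 42, 40], [40, 41, 39], [141, 141, 131], [165, 167, 153], [165, 164, 152], [163, 165, 153], [164, 166, 153], [165, 165, 152], [165, 166, 149], [167, 166, 150], [141, 139, 125], [107, 105, 95], [93, 94, 88], [83, 86, 81], [55, 58, 58]]
M 319.3 175.8 [594.5 -28.6  57.9]
[[41, 44, 47], [41, 41, 42], [40, 39, 40], [93, 116, 101], [152, 158, 146], [170, 168, 165], [171, 168, 170], [172, 168, 168], [169, 170, 169], [168, 170, 169], [170, 171, 171], [173, 170, 168], [125, 121, 120], [83, 79, 81], [75, 77, 74], [51, 52, 52], [36, 36, 41]]
```

Sub-pixel check: both seated tabs lie within about 1 mm of where they should be. Now gripping the third saddle.

Request:
{"name": "drive_tool", "arguments": {"series": [[0.5, 0.5, 12, -2, 0, 0, 0], [0.5, 0, 10, 0, 0, 0, 0], [0.5, 0, 0, 0, 0, 0, 0], [0.5, 0, 0, 0, 0, 0, 0], [1, 0, 0, 0, 0, 0, 0], [1, 0, 0, 0, 0, 0, 0], [1, 0, 0, 0, 0, 0, 0], [1, 0, 0, 0, 0, 0, 0]]}}

```text
clock: 70.78
tool_pos: [0.5732, 0.2971, 0.1951]
ee_rot: [-1.571, 0.001, -3.024]
ft_force: [0.9, 0.4, 2.7]
grip_width: 0.0108
```

Request:
{"name": "drive_tool", "arguments": {"series": [[1, 0, 0, 0, 0, 0, 0], [1, 0, 0, 0, 0, 0, 0]]}}

```text
clock: 70.95
tool_pos: [0.5732, 0.2971, 0.195]
ee_rot: [-1.571, 0.001, -3.024]
ft_force: [-0.1, 0.3, 6.0]
grip_width: 0.0107
```

Request:
{"name": "drive_tool", "arguments": {"series": [[1, 0, -10, 0, 0, 0, 0], [1, 0, -25, 0, 0, 0, 0], [1, 0, -35, 0, 0, 0, 0], [1, 0, -35, 20, 0, 3.9, 0], [1, -3, 0, 38, 0, 0, -5.5], [1, -3, 0, 38, 0, 0, -5.5], [1, -3, 0, 38, 0, 0, 0], [1, -3, 0, 38, 0, 0, 0]]}}

```text
clock: 71.62
tool_pos: [0.5947, 0.1243, 0.2987]
ee_rot: [-1.571, -0.192, -3.092]
ft_force: [1.0, -0.1, -0.4]
grip_width: 0.0108
```

Request:
{"name": "drive_tool", "arguments": {"series": [[1, -3, 0, 38, 0, 0, 0], [1, -3, 0, 38, 0, 0, 0], [1, -3, 0, 38, 0, 0, 0], [1, -3, 0, 38, 0, 0, 0], [1, -3, 0, 38, 0, 0, 0], [1, -3, 0, 38, 0, 0, 0], [1, 0, 0, 0, 0, 0, 0], [1, 0, 0, 0, 0, 0, 0]]}}

```text
clock: 72.28
tool_pos: [0.6233, -0.1031, 0.2948]
ee_rot: [-1.571, -0.192, -3.096]
ft_force: [-0.5, 0.6, -0.8]
grip_width: 0.0104
```

```bash
python3 -c "
from h import *
goal(598.4,-105.6,36.7,11,20,173)"
```

```text
TCP goal [ 635.2 -104.   226.2]
clock 72.28 pos [ 623.3 -103.1  294.8] turn wy 0.0 shift now [-24.6  65.1   1.4] after turn [-24.6  65.1   1.4] tooly [-0.191 -0.009 -0.982] F [-0.47  0.63 -0.78] w 10.4
tilt now 10.99 jaw yaw -87.38 jaw slope -0.0
```

Request:
{"name": "drive_tool", "arguments": {"series": [[1, -12, 20, 1, 0, 0, 0], [1, -12, 20, 0, 0, 0, 0], [1, 0, 15, 0, 0, 0, 0], [1, 0, 10, 0, 0, 0, 0], [1, 0, 0, 0, 0, 0, 0], [1, 0, 0, 0, 0, 0, 0]]}}

```text
clock: 72.78
tool_pos: [0.6344, -0.1005, 0.2261]
ee_rot: [-1.571, -0.193, -3.091]
ft_force: [0.2, -0.0, -0.1]
grip_width: 0.0107
```

```bash
python3 -c "
from h import *
goal(598.4,-105.6,36.7,11,0,174)"
```

```text
TCP goal [ 631.8 -104.   207.5]
clock 72.78 pos [ 634.4 -100.5  226.1] turn wy 0.0 shift now [-0.8 18.8  3.4] after turn [-0.8 18.8  3.4] tooly [-0.192 -0.009 -0.981] F [ 0.25 -0.02 -0.09] w 10.7
tilt now 11.06 jaw yaw -87.11 jaw slope -0.0
```

Request:
{"name": "drive_tool", "arguments": {"series": [[1, -0.8, 0, 3.4, 0, 0, 0], [1, 0, 3, 0, 0, 0, 0], [1, 0, 4, 0, 0, 0, 0], [1, 0, 4, 0, 0, 0, 0], [1, 0, 4, 0, 0, 0, 0], [1, 0, 2, 0, 0, 0, 0], [1, 0, 0, 0, 0, 0, 0], [1, 0, 0, 0, 0, 0, 0]]}}

```text
clock: 73.45
tool_pos: [0.6323, -0.1049, 0.2091]
ee_rot: [-1.571, -0.192, -3.092]
ft_force: [0.4, 1.4, -0.1]
grip_width: 0.0104
```

```bash
python3 -c "
from h import *
goal(598.4,-105.6,36.7,11,0,174)"
```

```text
TCP goal [ 631.6 -104.   207.5]
clock 73.45 pos [ 632.3 -104.9  209.1] turn wy 0.0 shift now [ 0.3  1.7 -1. ] after turn [ 0.3  1.7 -1. ] tooly [-0.191 -0.009 -0.982] F [ 0.41  1.38 -0.15] w 10.4
tilt now 11.01 jaw yaw -87.17 jaw slope -0.0
```

Seating it, releasing, and retreating clear of everything.

Request:
{"name": "drive_tool", "arguments": {"series": [[1, 0, 1, -0.8, 0, 0, 0], [1, 0, 0.8, 0, 0, 0, 0], [1, 0, 0, 0, 0, 0, 0], [0.85, 0, 0, 0, 0, 0, 0], [0.6, 0, 0, 0, 0, 0, 0], [0.6, 0, 0, 0, 0, 0, 0], [0.6, 0, 0, 0, 0, 0, 0], [0.6, 0, 0, 0, 0, 0, 0]]}}

```text
clock: 74.12
tool_pos: [0.632, -0.1042, 0.2073]
ee_rot: [-1.571, -0.192, -3.092]
ft_force: [0.2, 0.6, -0.5]
grip_width: 0.0341
```

Request:
{"name": "drive_tool", "arguments": {"series": [[0.6, 0, -5, 0, 0, 0, 0], [0.6, 0, -20, 0, 0, 0, 0], [0.6, 0, -40, 0, 0, 0, 0], [0.6, 0, -40, 0, 0, 0, 5.3], [0.6, 20, -20, 20, 0, 0, 5.3], [0.6, 30, -20, 35, 0, 0, 0], [0.6, 35, 0, 35, 0, 0, 0], [0.6, 35, 0, 35, 0, 0, 0]]}}

```text
clock: 74.78
tool_pos: [0.5553, -0.2168, 0.3518]
ee_rot: [-1.569, -0.004, -3.091]
ft_force: [-0.6, -0.9, -0.2]
grip_width: 0.0345
```

Request:
{"name": "drive_tool", "arguments": {"series": [[0.6, 35, 0, 38, 0, 0, 0], [0.6, 35, 0, 38, 0, 0, 0], [0.6, 30, 0, 38, 0, 0, 0], [0.6, 30, 0, 38, 0, 0, 0], [0.6, 0, 0, 0, 0, 0, 0], [0.6, 0, 0, 0, 0, 0, 0], [0.6, 0, 0, 0, 0, 0, 0]]}}

```text
clock: 75.37
tool_pos: [0.4542, -0.348, 0.3506]
ee_rot: [-1.571, -0.007, -3.093]
ft_force: [0.4, -0.2, 0.1]
grip_width: 0.0339
```

```bash
python3 v.py t8
python3 - <<'E'
from h import *
bars('side')
f=grab_frame('top'); cv2.imwrite('pics/t9.png',cv2.resize(f['frame'][135:245,165:445],None,fx=2.85,fy=2.85,interpolation=2))
P=pts(f);P[f['range_z']<=0]=np.nan;H,S,V=cv2.split(cv2.cvtColor(f['frame'],cv2.COLOR_BGR2HSV))
b=np.zeros_like(H,bool); b[135:190,375:435]=1
f0=np.load('top0.npz')['frame'].astype(int); d=abs(f['frame'].astype(int)-f0).max(2)>60
n,l,s,c=cv2.connectedComponentsWithStats(d[135:245,165:442].astype(np.uint8)); print([(s[i,4],(c[i]+[165,135]).round(0).tolist()) for i in range(1,n) if s[i,4]>6])
g=f['frame'].min(2).astype(int)
for u,v in((290,176),(319,176),(348,175)): print(g[v-8:v+9,u-1:u+2].max(1).tolist())
E
```

```text
tab 38 px [348. 173.] c 601.5 -108.7 size 25.0 10.4 ang 7.3 z [53.2 58.6 61.1]
tab 33 px [289. 176.] c 596.0 53.6 size 23.3 8.6 ang 0.0 z [54.  58.1 62.9]
tab 35 px [319. 176.] c 594.1 -29.1 size 8.4 22.3 ang 88.5 z [55.2 58.9 62. ]
tab 34 px [233. 186.] c 574.7 214.0 size 10.3 23.8 ang 70.8 z [39.3 41.5 44.1]
blk 430 px [408. 160.] c 638.1 -284.0 size 59.8 59.2 ang 89.2 z [13.2 16.7 20.2]
L 126 x [507.  637.8] pitch -16.0 yaw -3.4 y 61.9
M 88 x [534.2 666.3] pitch -10.2 yaw 2.0 y -21.5
R 90 x [532.6 667. ] pitch -11.0 yaw 2.5 y -102.2
[(np.int32(431), [299.0, 154.0]), (np.int32(328), [406.0, 160.0]), (np.int32(49), [348.0, 173.0]), (np.int32(36), [290.0, 176.0]), (np.int32(62), [318.0, 178.0]), (np.int32(7), [353.0, 179.0]), (np.int32(156), [292.0, 204.0]), (np.int32(10), [325.0, 181.0]), (np.int32(16), [342.0, 180.0]), (np.int32(56), [204.0, 188.0]), (np.int32(55), [287.0, 193.0]), (np.int32(152), [321.0, 208.0]), (np.int32(8), [317.0, 188.0]), (np.int32(120), [349.0, 209.0]), (np.int32(479), [427.0, 227.0]), (np.int32(58), [204.0, 219.0]), (np.int32(9), [215.0, 217.0]), (np.int32(50), [230.0, 218.0]), (np.int32(18), [437.0, 243.0])]
[41, 42, 42, 42, 140, 166, 164, 165, 165, 165, 165, 166, 141, 105, 93, 86, 57]
[45, 41, 42, 115, 157, 169, 170, 170, 169, 170, 171, 173, 123, 83, 76, 54, 40]
[42, 138, 167, 169, 170, 171, 169, 170, 171, 176, 131, 85, 76, 54, 41, 41, 40]
```

View pics/t8.png

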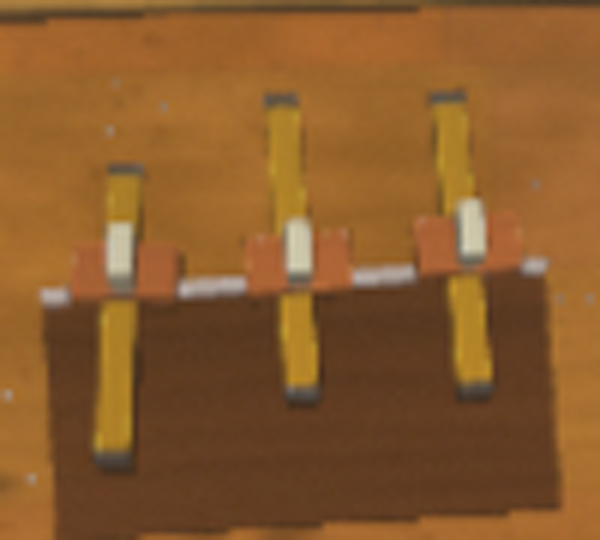

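View pics/t9.png

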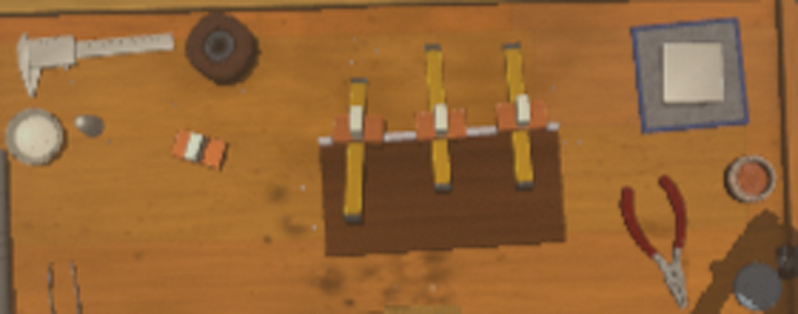

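Both crops show three tipped bars, each with a saddle seated at the edge. Tabs are at (120,250), (298,248) and (471,230) in the first crop. The block lies inside the mat at (693,72) in the second, and the spare saddle and other things haven't moved. Handing in.

```bash
python3 -c "
from h import *
print(workorder.sign_off())"
```

```text
the job is handed in; nothing more can be done
None
```

I handed the job in at about 75 s. The block is on the mat, and all three bars are tipped over the far edge, each with a saddle seated on it. No verdict was reported.

- **Block:** I slid it onto the mat first. It was later knocked about 40 mm off, so I slid it back before pushing the last bar. The last check put it about 0.5 mm from the mat centre.
- **Bars:** I pushed each one in 2 mm steps, letting go each time, until it tipped by itself. The right bar then got pushed about 4 mm past the point where it tipped, because I had queued two more steps. I moved its saddle forward to allow for that. The other two did not move noticeably after tipping.
- **Balance points:** these come out at about +18 mm (left), −10 mm (middle) and −4 mm (right) from mid-length, positive towards the front end. They are good to about 1 to 2 mm.
- **Final checks:**
  - Saddle tabs were within about 1 mm of target along the bars, and the tab heights matched seated saddles.
  - Sideways, the tabs read 2 to 3 mm off the bar line. I put that down to parallax and did not check it further.
  - Bar tilts were about 16°, 10° and 11° (left to right), close to those expected.
  - The spare saddle and the other items showed no movement, though the arm's shadow lay over the jar lid. The gripper was clear of everything.

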